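# Pack the fitting kit: marked bracket and hand tools into the shadow-cut tray

### The arm

A 7-joint arm with a two-finger parallel gripper is mounted at the origin on a cart in front of the work surface, level with it; the furniture and walls round the work are solid. World frame = base frame: x ahead of the robot, y to its left, z up, the work surface at z = 0. Lengths are in mm, angles in rad, forces in N, time in s.
With the tool pointing down it reaches from about 400 to 850 mm from the base axis. Payload 4.4 kg.
Tool frame: the origin (TCP) lies at the very end of the fingers, on their centre line; the grasp point (between the pads) lies 19 mm behind it; z points along the fingers, y is the line along which they close (so a half turn about z gives the same grasp; the last joint's range is limited). The gripper opens to 94 mm and grips with 3 to 60 N. Pads are 16 mm wide; open, the fingers measure 119 mm over their backs; the gripper's body (75 mm by 177 mm) begins 78 mm behind the grasp point.
Start: joints at [1.089, 0.628, 0.038, 1.517, -0.027, 0.996, -0.02], TCP at [262.578, -594.618, 205.478] pointing down, gripper open.
Joint ranges: [-3.06, 3.06], [-0.37, 2.12], [-1.25, 1.32], [0.18, 2.47], [-1.1, 4.24], [0.23, 1.98], [-2.94, 2.94]. Speed limits (rad/s): [2.57, 2.57, 3.14, 3.14, 3.14, 3.14, 3.14].

### API

Orientations are given as a rotation vector (axis times angle).
In Python, from bench import ctrl gives the robot as it stands.
- The arm moves only by the tool step_arm, never from a script. Its argument "rows" is a list of rows, each an object with "hand": the finger opening in mm, from 0 to 94; "linear": the shift along the tool's x, y, z in mm, a list of three; "turn": the turn about the tool's z in degrees. In form: [{"hand": hand, "linear": [tx, ty, tz], "turn": turn}, ...]. A call has 1 to 20 rows; each row is the pose to reach, as a shift and turn from the pose commanded when the call began, along the tool's axes at that moment; what a row does not reach only later rows make up. A row lasts 1/8 s, in which the tool goes at most 62.5 mm and 10.7 degrees, less where a joint would pass 70% of its speed; a pose out of reach is approached as far as the arm can. A call with a gripper value outside its range is refused whole. The fingers move at their own pace and stop on an object; "squeeze" is the grip in N (left out, the last holds). Time passes only in rows, so rows that repeat a pose let the fingers close. It gives the time, the measured TCP pose, the force, the opening and the grip force at its end, in the units of the state.
- ctrl.get_obs(): the state, without advancing time (a new reading comes with each control period).
- ctrl.grab_frame(name): name is "scene" or "side" or "wrist"; returns a dict with "pixels" (384x512x3 uint8, red, green, blue), "z_map" (384x512 float32, mm along the optical axis (not along the pixel's ray), 0 where there is no reading), "fx", "fy", "cx", "cy" (pixels), "origin" and "attitude" of the camera in the world. Camera axes: x right, y down, z forward; pixel columns grow to the right and rows downward; lengths in mm; the calibration is good to about 2 mm. A picture is of the moment at which its call begins.
- ctrl.job_done(): hands the job in; it is judged then, once.
The state is a dict: "time": time; "joint_pos": joint angles; "qd": joint speeds; "joint_efforts": joint torques, N m; "ee_pos": TCP position; "orientation": TCP orientation; "ft_force": force on the tool from outside, world axes, zero at the start; "torque": the same for the moment, N m; "width": finger opening in mm; "finger_force": force on a finger pad.
Only numpy, scipy, OpenCV 4.12 (cv2) and the standard library are available. Lean on these libraries where they do the work, as an engineer would, in place of code of your own. Each camera call takes 0.05 s, during which the arm holds its last target. There are 200 camera calls.

### The job

Pack the fitting kit. First open the kit tray: lift the red ball lever of the retaining bar out of its front notch, slide the bar to the far end of the tray and let the lever drop into the rear notch. Push the freshly marked aluminium bracket out from under the clear cover of the marking nest with the nest's red spring ejector tab, and lay the bracket and every loose tool you find on the table (any of: large spanner, small spanner, screwdriver, scoop) fully down in its own cut-out of the tray. When everything is in, bring the bar back over the parts to the front and let the lever drop into the front notch, so that the kit is locked for transport.

Things in the scene. Friction and masses are not known exactly. Their poses are not given: they have to be found in the camera images.
- kit_tray: Fixed tray 268x286 of black foam, top z = 34 (all in mm), with 5 yellow-floored cut-outs along its x axis. Origin on the table amid the finger channel (x -26..26, y -126..133, floor z 6) that crosses all cut-outs, so fingers closing along y can hold a part at x = 0 right into its cut-out, with 23 free beside it. x: to the far end, y: left. Outline x -155..113, y -143..143. Parts stand up to z 40.
- hold_bar (a joint): Retaining bar, slides along the tray's x (m): 0 = locked over the channel, 0.092 = open at the far end, clear of the cut-outs; both are end stops, at the notches. Bar 16 mm wide across the tray, z 43 to 53 mm. Friction 2.5 N, stays where left. It moves at most 3 mm in a notch unless the lever is lifted, and hits any part not fully down.
- gate_lever (a joint): Lift hinge of the bar's lever (rad): 0 = down in a notch, max 0.5. A 10 mm steel rod hinged on the bar at tray y -45, z 61 mm runs right across an upright notched gate plate (tray y -138 to -132, up to z 72) to the ball. Pressed down with about 2 N at the ball. Notches 16 mm wide, 17 deep; clear of the plate above 0.2 rad (ball 24 mm up); rests at 0.18 on the plate between the notches.
- lever_ball (a point): Centre of the lever's red ball, 28 mm across. In the tray's frame at x = hold_bar, y = -165, z = 62 mm when down, and swings up in an arc about the hinge. Free above and on both sides along the tray's x; the rod comes from the tray's +y side.
- seat_scoop (a point): Where scoop's origin lies when seated, its y axis along the tray's x (bowl to the far end). Fixed in the tray at (6, 104, 6) mm: floor of the round bowl pocket z = 6; the handle lies in a slot. Every cut-out has about 2.5 mm to spare all round and square edges.
- seat_spanner_large (a point): Where spanner_large's origin lies when seated, its x axis along the tray's x (jaw to the far end). Fixed in the tray at (0, 50, 21) mm; floor z = 21.
- seat_spanner_small (a point): Where spanner_small's origin lies when seated, its x axis along the tray's x (jaw to the far end). Fixed in the tray at (0, 6, 21) mm; floor z = 21.
- seat_screwdriver (a point): Where screwdriver_grip lies when seated, the screwdriver's y axis along the tray's x (handle to the far end). Fixed in the tray at (0, -40, 27) mm; floor under the handle z = 14.
- screwdriver_grip (a point): Point on the axis of the screwdriver's handle, 52 mm from the handle's end, 13 mm above the table as it lies: grip here, across the handle.
- seat_bracket (a point): Where bracket's origin lies when seated, its x axis along the tray's x (foot at the far end, pointing right). Fixed in the tray at (0, -89, 21) mm; floor z = 21.
- marking_nest: Fixed fixture 206x72 mm, left of the tray. Origin on the table under its centre; x along it, roughly away from the robot. Base top z = 12; side walls (inner faces y -24.5, 24.5) and a clear cover over x -51..17, z 24 to 29. The bracket lies under the cover, leg to -x, its tip 4 mm inside the mouth at x = -51. In front of the mouth a bare ledge (z 12) runs to x = -103.
- ejector (a joint): Spring slide of the nest (m): 0 = rest, grows as its tab is pushed along the nest's -x, stop at 0.050; 2 N at rest, 7 N at the stop; springs back. It shoves the bracket along, which stays where it was pushed: a full stroke leaves 46 mm of its leg out of the mouth. Then draw the bracket 40 mm further straight along -x, before lifting it.
- ejector_tab (a point): On the back face (to be pushed) of the ejector's red upright tab, 10 mm below its top; at (93, 0, 40) mm in the nest's frame at rest, moving with the slide. Tab 30 mm wide, 7 thick, top z = 50; free space behind it.
- bracket: Flat L-shaped aluminium bracket, 10 mm thick, 0.09 kg. Origin on its underside on the leg's centre line, 22 mm from the leg's tip. x from tip to foot: leg x -22..62, y -10..10; foot x 40..62, y -36..10. Starts in the nest at (-25, 13, 12) mm, axes along the nest's. Grip the leg across y at the origin.
- scoop: Steel measuring scoop standing on its round bowl, 0.055 kg. Origin on the table under it; y axis from handle to bowl: bowl 49 mm across centred at y = 39.5, 26 high; straight handle y -65..20, 12 wide, z 22..33. Grip the handle across x at y = -6. May be absent.
- spanner_large: Steel spanner 163 mm long, 0.11 kg, lying flat. Origin on its underside amid the shaft; x axis to the open jaw. Shaft 16 wide, z 1.5..8.5; ring end 30 across centred at x = -66; jaw head x 46..82, 38 wide; ends 10 thick. Grip the shaft across y at the origin. May be absent.
- spanner_small: Steel spanner 124 mm long, 0.06 kg, lying flat. Origin on its underside amid the shaft; x axis to the open jaw. Shaft 12 wide, z 1.5..8.5; ring end 23 across centred at x = -50; jaw head x 35..62, 29 wide; ends 10 thick. Grip the shaft across y at the origin. May be absent.
- screwdriver: Screwdriver, red and black handle, 187 mm long, 0.07 kg. Its y axis runs from the blade's tip (y = -94) to the handle's end (94); origin 13 mm off that axis on one side (below, unless it has rolled). Handle 26 thick, y -2..94; shaft 6 thick. It may roll about its axis when knocked. May be absent.

How it is judged (in metres and radians):
On the way, in this order (a step that is already met when the one before it is completed fails the run):
1. the retaining bar is fully open at the far end with its lever down in the rear notch (value of joint hold_bar above 0.086 m and value of joint gate_lever below 0.08 rad), for 0.2 s.
2. with the bar still open, the bracket and all tools that are there lie fully down in their own cut-outs (value of joint hold_bar above 0.08 m and horizontal distance between scoop and seat_scoop below 0.007 m and angle between the y axis of each of scoop, screwdriver and the x axis of kit_tray, either way round below 0.1 rad and height (world z) of scoop below 0.01 m and horizontal distance between spanner_large and seat_spanner_large below 0.007 m and angle between the x axis of each of spanner_large, spanner_small, bracket and the x axis of kit_tray, either way round below 0.1 rad and height (world z) of each of spanner_large, spanner_small, bracket below 0.025 m and horizontal distance between spanner_small and seat_spanner_small below 0.007 m and horizontal distance between screwdriver_grip and seat_screwdriver below 0.007 m and height (world z) of screwdriver_grip below 0.031 m and horizontal distance between bracket and seat_bracket below 0.007 m), for 0.2 s.
At the end, for the whole second after the job is handed in: Bar locked at the front (within 6 mm), lever down in the front notch (under 0.08 rad); bracket and every tool present fully down (within 4 mm of the floor) in their own cut-outs, within 7 mm of the seat point and 0.1 rad of the tray's direction (value of joint hold_bar below 0.006 m and value of joint gate_lever below 0.08 rad and horizontal distance between scoop and seat_scoop below 0.007 m and angle between the y axis of each of scoop, screwdriver and the x axis of kit_tray, either way round below 0.1 rad and height (world z) of scoop below 0.01 m and horizontal distance between spanner_large and seat_spanner_large below 0.007 m and angle between the x axis of each of spanner_large, spanner_small, bracket and the x axis of kit_tray, either way round below 0.1 rad and height (world z) of each of spanner_large, spanner_small, bracket below 0.025 m and horizontal distance between spanner_small and seat_spanner_small below 0.007 m and horizontal distance between screwdriver_grip and seat_screwdriver below 0.007 m and height (world z) of screwdriver_grip below 0.031 m and horizontal distance between bracket and seat_bracket below 0.007 m); the robot touches nothing.
Of spanner_large, spanner_small, screwdriver, scoop only 2 to 4 are there at a start; the rules pass over those that are not, and their reading is None.
At some moment in a run one of spanner_large, spanner_small, scoop may be knocked a few centimetres aside while the robot is not near it.
Once in a run the grip may slacken for a moment while it holds something.
It also fails if it takes over 210 s, if anything falls off the work surface, if the arm or the gripper's body presses on something with over 40 N, if the wrist force passes 120 N, or if a joint passes its speed limit or range.

## Working session

There is one attempt and no reset: what is moved stays moved. The work goes in short steps, Python scripts to look and compute and a tool call to move; the robot and the scene stay as the last step left them, time stands still between calls to the robot, and variables do not carry over. Pictures are saved under pics/ and viewed, at most 14 in all, crops included, and the job is handed in when it is done.

Besides the shell and the picture viewer there is one more tool, called after "Call:" by a JSON object that holds its "api" and its "payload". step_arm: Moves the arm, as the interface text tells. Its arguments: {"type":"object","properties":{"rows":{"type":"array"},"squeeze":{"type":"number"}},"required":["rows"]}

```bash
ls; mkdir -p pics; cat > h.py <<'E'
import numpy as np, cv2
from bench import ctrl
from scipy.spatial.transform import Rotation as R
def rotm(a):
    a=np.array(a,float)
    return a if a.shape==(3,3) else (R.from_quat(a).as_matrix() if a.size==4 else R.from_rotvec(a).as_matrix())
def grab(n,save=None):
    f=ctrl.grab_frame(n)
    if save: cv2.imwrite('pics/'+save,f['pixels'][:,:,::-1])
    return f
def cloud(f):
    z=f['z_map'].astype(float); v,u=np.mgrid[:z.shape[0],:z.shape[1]]
    P=np.stack([(u-f['cx'])/f['fx']*z,(v-f['cy'])/f['fy']*z,z],-1)
    W=P@rotm(f['attitude']).T+np.array(f['origin']); W[z==0]=np.nan
    return W
def ray(f,u,v,h):
    d=rotm(f['attitude'])@np.array([(u-f['cx'])/f['fx'],(v-f['cy'])/f['fy'],1]); o=np.array(f['origin'])
    return o+d*(h-o[2])/d[2]
def proj(f,P):
    p=rotm(f['attitude']).T@(np.array(P,float)-np.array(f['origin'])); return p[0]/p[2]*f['fx']+f['cx'],p[1]/p[2]*f['fy']+f['cy']
def st():
    o=ctrl.get_obs(); return o
E
python3 - <<'E'
from h import *
o=st(); print({k:np.round(v,3) for k,v in o.items()})
a=[]
for n in('scene','side','wrist'):
    f=grab(n,n+'0.png'); print(n,f['fx'],f['cx'],f['cy'],np.round(f['origin'],1),np.round(f['attitude'],3).tolist())
    print((f['z_map']>0).mean())
E
```

```text
pics
{'time': np.float64(0.0), 'joint_pos': array([ 1.089,  0.629,  0.038,  1.518, -0.027,  0.996, -0.02 ]), 'qd': array([ 0.001,  0.001,  0.   , -0.   ,  0.003,  0.   ,  0.002]), 'joint_efforts': array([-0.0000e+00, -5.4973e+01,  1.1440e+00, -1.8663e+01, -5.2000e-02,
        2.4000e-02,  0.0000e+00]), 'ee_pos': array([ 262.274, -594.03 ,  204.575]), 'orientation': array([-3.072e+00, -6.480e-01,  1.000e-03]), 'ft_force': array([0.243, 0.185, 0.159]), 'torque': array([-0.069,  0.001,  0.023]), 'finger_force': np.float64(0.0), 'width': np.float64(94.057)}
scene 483.4126269250178 254.79518914105276 195.6964767264046 [-134.5 1099.8 1117.5] [-0.707, 2.54, -1.251]
0.9961751302083334
side 409.69495468141736 257.20461854091485 185.9303380083675 [  482.  -1276.    837.3] [-2.112, 0.071, -0.029]
0.9487253824869791
wrist 313.9572395274977 258.61160078431857 195.67068134579708 [ 332.7 -561.7  383.1] [2.437, -1.588, -0.216]
0.995849609375
```

View pics/scene0.png

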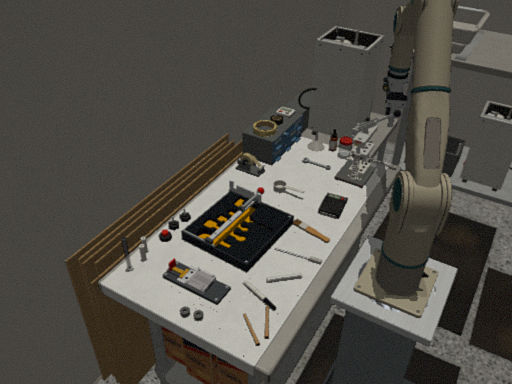

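View pics/side0.png

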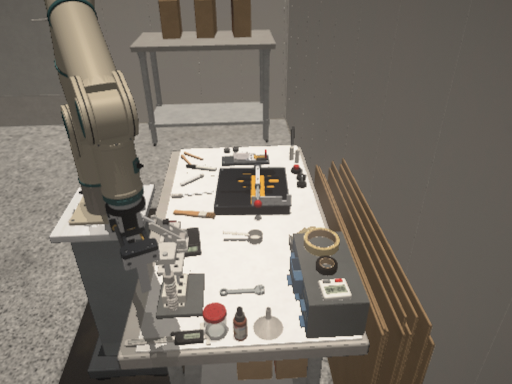

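```bash
cat >> h.py <<'E'
def ortho(f,x0,x1,y0,y1,s,h=0):
    # image: row down = -x, col right = -y (world) at plane z=h
    c=[(x1,y1),(x1,y0),(x0,y0),(x0,y1)]
    src=np.float32([proj(f,(x,y,h)) for x,y in c]); W=int((y1-y0)*s);H=int((x1-x0)*s)
    M=cv2.getPerspectiveTransform(src,np.float32([(0,0),(W,0),(W,H),(0,H)]))
    return cv2.warpPerspective(f['pixels'][:,:,::-1].copy(),M,(W,H),flags=cv2.INTER_CUBIC)
E
python3 - <<'E'
from h import *
f=grab('scene'); g=grab('side')
a=ortho(f,250,750,-550,250,0.95);b=ortho(g,250,750,-550,250,0.95)
print(a.shape)
for n,ff in(('scene',f),('side',g)):
    W=cloud(ff); m=(abs(W[...,2])<8); print(np.nanmin(W[m],0),np.nanmax(W[m],0))
# ranges first
a=ortho(f,250,950,-550,650,0.62);b=ortho(g,250,950,-550,650,0.62)
W=cloud(g); 
hs=cv2.cvtColor(g['pixels'],cv2.COLOR_RGB2HSV)
for n,ff in(('scene',f),('side',g)):
    W=cloud(ff);p=ff['pixels'].astype(int)
    m=((p[...,0]>110)&(p[...,1]<50)&(p[...,2]<60)).astype('uint8')
    k,l,s,c=cv2.connectedComponentsWithStats(m)
    for i in range(1,k):
        if s[i,4]>6: print(n,c[i],s[i,4],np.nanmedian(W[l==i],0))
cv2.imwrite('pics/o.png',cv2.resize(np.vstack([b]),None,fx=1,fy=1)); print(b.shape)
E
```

```text
(475, 760, 3)
[ -150.18185288 -2150.29119506    -7.99787982] [1028.11890228  644.07319551    7.99963811]
[-1638.08441042  -767.16885285    -7.9995177 ] [1021.94866669 2806.97487136    7.99990011]
scene [346.         139.73076923] 52 [ 410.58464755 -583.81608183   78.25388068]
scene [260.07142857 189.28571429] 14 [ 544.50205095 -104.86837616   76.22445783]
scene [164.64705882 231.70588235] 17 [725.76854548 214.71003024  32.43402958]
scene [171.25  261.375] 8 [607.41393234 326.84054651  51.32313249]
(434, 744, 3)
```

View pics/o.png

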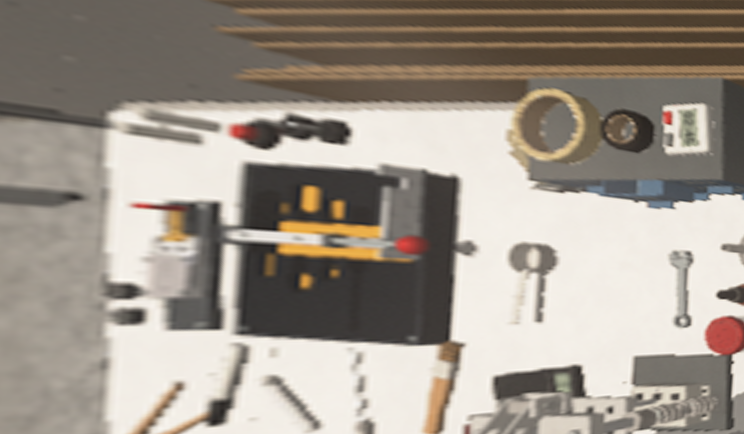

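```bash
cat >> h.py <<'E'
def go(x,y,z,yaw=None):
    """yaw: direction of tool x in world, deg. prints linear & turn"""
    o=st(); Rm=rotm(o['orientation']); d=Rm.T@(np.array([x,y,z])-o['ee_pos'])
    y0=np.degrees(np.arctan2(Rm[1,0],Rm[0,0]))
    t=0 if yaw is None else (y0-yaw+180)%360-180
    print('pos',np.round(o['ee_pos'],1),'yaw',round(y0,2),'tilt',np.round(Rm[:,2],3),'-> linear',np.round(d,1).tolist(),'turn',round(t,2))
E
python3 - <<'E'
from h import *
f=grab('scene'); W=cloud(f)
m=(abs(W[...,2]-34)<5)&(W[...,0]>380)&(W[...,0]<800)&(W[...,1]>-130)&(W[...,1]<300)&(f['pixels'].max(-1)<60)
print(m.sum()); P=W[m][:,:2].astype('float32'); r=cv2.minAreaRect(P); print(r)
w=grab('wrist'); o=st(); Rm=rotm(o['orientation']); print(Rm.T@(w['origin']-o['ee_pos'])); print(np.round(Rm.T@rotm(w['attitude']),3))
go(430,20,380,0)
E
```

```text
2477
((567.765625, 56.184417724609375), (289.7821044921875, 333.8862609863281), 86.92279052734375)
[  77.38229698   -1.48912607 -178.3265599 ]
[[-0.    -0.964 -0.266]
 [ 1.    -0.     0.001]
 [-0.001 -0.266  0.964]]
pos [ 262.5 -594.5  205.3] yaw 23.82 tilt [-0.  0. -1.] -> linear [401.4, -494.6, -174.5] turn 23.82
```

Call:
{"api": "step_arm", "payload": {"rows": [{"hand": 94, "linear": [0, 0, -62], "turn": 0}, {"hand": 94, "linear": [0, 0, -124], "turn": 0}, {"hand": 94, "linear": [40, -50, -174], "turn": 6}, {"hand": 94, "linear": [80, -98, -174], "turn": 12}, {"hand": 94, "linear": [120, -146, -174], "turn": 18}, {"hand": 94, "linear": [160, -196, -174], "turn": 23.8}, {"hand": 94, "linear": [200, -246, -174], "turn": 23.8}, {"hand": 94, "linear": [240, -296, -174], "turn": 23.8}, {"hand": 94, "linear": [280, -345, -174], "turn": 23.8}, {"hand": 94, "linear": [320, -395, -174], "turn": 23.8}, {"hand": 94, "linear": [360, -444, -174], "turn": 23.8}, {"hand": 94, "linear": [400, -494, -174], "turn": 23.8}, {"hand": 94, "linear": [400, -494, -174], "turn": 23.8}, {"hand": 94, "linear": [400, -494, -174], "turn": 23.8}, {"hand": 94, "linear": [400, -494, -174], "turn": 23.8}]}}

```text
time: 2.22
ee_pos: [428.7, 17.4, 379.4]
orientation: [3.141, -0.002, -0.0]
ft_force: [0.6, -0.6, -0.4]
width: 93.9
finger_force: 0.0
```

```bash
python3 - <<'E'
from h import *
go(430,20,380,0)
f=grab('wrist'); g=grab('side')
a=ortho(f,250,800,-300,450,1.0)
cv2.imwrite('pics/w1.png',a)
b=ortho(g,280,700,-560,120,1.15)
cv2.imwrite('pics/s1.png',b); print(a.shape,b.shape)
E
```

```text
pos [428.7  17.4 379.4] yaw -0.08 tilt [-0.    -0.001 -1.   ] -> linear [1.3, -2.6, -0.6] turn -0.08
(550, 750, 3) (482, 781, 3)
```

View pics/w1.png

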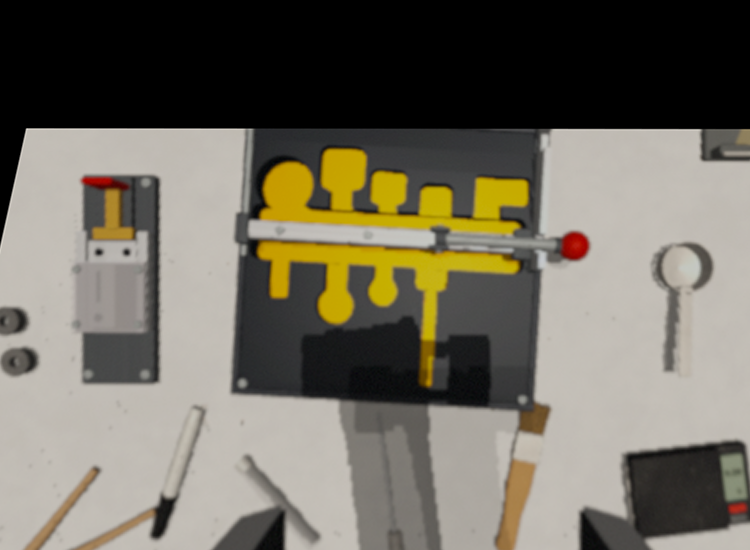

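View pics/s1.png

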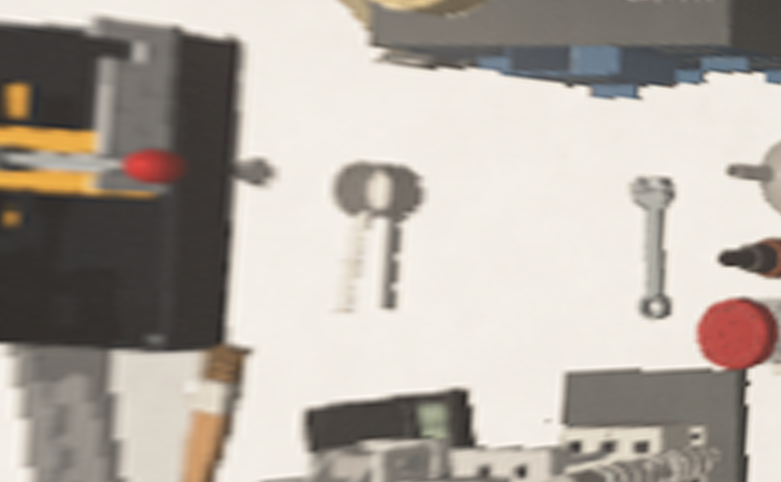

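```bash
python3 - <<'E'
from h import *
f=cv2.imread('pics/scene0.png'); s=cv2.imread('pics/side0.png')
z=lambda i,a,b,c,d:cv2.resize(i[b:d,a:c],(400,300),interpolation=cv2.INTER_CUBIC)
cv2.imwrite('pics/z1.png',np.vstack([np.hstack([z(f,110,190,210,265),z(f,230,230,340,312)]),np.hstack([z(s,160,140,240,200),z(s,120,280,280,360)])]))
E
```

```text
(no output)
```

View pics/z1.png

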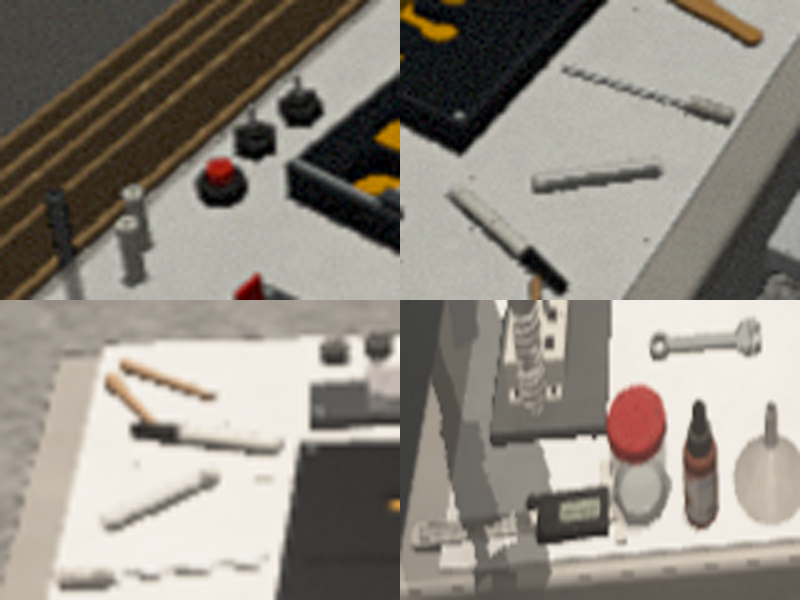

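```bash
python3 - <<'E'
from h import *
f=grab('wrist'); W=cloud(f); p=f['pixels'].astype(int)
hs=cv2.cvtColor(f['pixels'],cv2.COLOR_RGB2HSV)
# tray top
m=(abs(W[...,2]-34)<4)&(p.max(-1)<80)&(abs(W[...,1]-50)<200)&(W[...,0]>360)&(W[...,0]<720)
m=cv2.morphologyEx(m.astype('uint8'),cv2.MORPH_OPEN,np.ones((3,3)))>0
P=W[m]; print(m.sum(),P[:,2].mean()); th=np.radians(-3.06)
for it in range(3):
    ex=np.array([np.cos(th),np.sin(th)]); ey=np.array([-ex[1],ex[0]])
    a=P[:,:2]@ex; b=P[:,:2]@ey
    # left/right edge per a-bin, near edge per b-bin
    bins=np.arange(a.min()+20,a.max()-15,6); L=[];Rr=[];C=[]
    for t in bins:
        k=abs(a-t)<3
        if k.sum()>10: L.append(b[k].max());Rr.append(b[k].min());C.append(t)
    nb=np.arange(b.min()+20,b.max()-20,6); N=[a[abs(b-t)<3].min() for t in nb]
    s1=np.polyfit(C,L,1)[0];s2=np.polyfit(C,Rr,1)[0];s3=-np.polyfit(nb,N,1)[0]
    print('yaw',np.degrees(th),'slopes',np.degrees([s1,s2,s3]),np.median(L),np.median(Rr),np.median(N),np.std(L),np.std(Rr),np.std(N), a.max())
    th+=np.median([s1,s2,s3])
L,Rr,N=np.median(L),np.median(Rr),np.median(N)
print('width',L-Rr,'origin',ex*(N+155)+ey*(L+Rr)/2, 'yaw',np.degrees(th))
# red ball and tab
red=((hs[...,0]<8)|(hs[...,0]>172))&(hs[...,1]>150)&(hs[...,2]>70)
k,l,s,c=cv2.connectedComponentsWithStats(red.astype('uint8'))
for i in range(1,k):
    if s[i,4]>30: print(c[i],s[i],np.nanmedian(W[l==i],0), ray(f,*c[i],62))
# nest: dark base z~12
m=(abs(W[...,2]-12)<5)&(p.max(-1)<90)&(W[...,1]>270)&(W[...,1]<400)&(W[...,0]>380)
print(m.sum(),cv2.minAreaRect(W[m][:,:2].astype('float32')))
m=(W[...,2]>15)&(W[...,2]<50)&(W[...,1]>-280)&(W[...,1]<-120)&(W[...,0]>380)&(W[...,0]<620)
print('scoop',m.sum(),cv2.minAreaRect(W[m][:,:2].astype('float32')))
E
```

```text
16823 33.24070003593278
yaw -3.06 slopes [-2.10007438  4.36339401 -0.33866297] 225.7386104485606 -52.66507516471841 401.8807622313643 2.9192662866766814 11.654379010501177 1.0126027579066064 664.2184591102956
yaw -3.3986629671313002 slopes [-2.55652531e+00  3.39969769e+00  1.25405590e-03] 228.3849585993632 -49.946407527545304 401.47313523181236 44.600460315294264 4.8267330175685546 0.9218798107480783 664.4499614728545
yaw -3.397408911226985 slopes [-2.55778587e+00  3.39843511e+00 -4.65096903e-06] 228.37484546013727 -49.95739613589885 401.4759983331968 44.60057807009556 4.825345949267332 0.921877268231567 664.4491470450299
width 278.3322415960361 origin [560.78461549  56.07448895] yaw -3.3974135621960135
[55.40384615 38.26282051] [ 42  35  29   8 156] [608.34925955 320.24592033  45.99640798] [604.80850925 309.72530864  62.        ]
[343.36160714  78.78571429] [335  71  17  17 224] [ 547.78506662 -105.75761081   71.81025422] [ 548.84598122 -108.39686101   62.        ]
[419.7173913  225.52173913] [415 223  11   6  46] [ 297.8457912 -278.6452451   15.3132046] [ 316.01663858 -253.0110603    62.        ]
2075 ((520.7845458984375, 324.4804382324219), (70.58444213867188, 200.74234008789062), 89.72319030761719)
scoop 610 ((494.3082275390625, -216.95108032226562), (48.813968658447266, 127.48831939697266), 75.82768249511719)
```

Call:
{"api": "step_arm", "payload": {"rows": [{"hand": 94, "linear": [20, 20, 20], "turn": -9}, {"hand": 94, "linear": [40, 40, 50], "turn": -18}, {"hand": 94, "linear": [60, 60, 80], "turn": -28}, {"hand": 94, "linear": [80, 80, 110], "turn": -38}, {"hand": 94, "linear": [100, 100, 140], "turn": -48}, {"hand": 94, "linear": [120, 125, 180], "turn": -58}, {"hand": 60, "linear": [120, 125, 220], "turn": -68}, {"hand": 60, "linear": [120, 125, 220], "turn": -78}, {"hand": 60, "linear": [120, 125, 220], "turn": -86.7}, {"hand": 60, "linear": [120, 125, 220], "turn": -86.7}, {"hand": 60, "linear": [120, 125, 220], "turn": -86.7}]}}

```text
time: 3.75
ee_pos: [549.0, -106.9, 159.6]
orientation: [2.288, 2.152, -0.0]
ft_force: [-0.3, 0.1, -0.7]
width: 59.8
finger_force: 0.0
```

```bash
cat >> h.py <<'E'
def reds(f,mn=30):
    hs=cv2.cvtColor(f['pixels'],cv2.COLOR_RGB2HSV)
    red=((hs[...,0]<8)|(hs[...,0]>172))&(hs[...,1]>150)&(hs[...,2]>60)
    k,l,s,c=cv2.connectedComponentsWithStats(red.astype('uint8'))
    return [(c[i],s[i],l==i) for i in range(1,k) if s[i,4]>mn]
E
python3 - <<'E'
from h import *
print(np.round(st()['joint_pos'],2))
f=grab('wrist','ball.png'); W=cloud(f)
for c,s,m in reds(f,100):
    cc,r=cv2.minEnclosingCircle(np.argwhere(m)[:,::-1].astype('float32'))
    b=ray(f,cc[0],cc[1],62); print(c,s,r,np.nanmedian(W[m],0),b); 
    if s[4]>300: go(b[0],b[1],43,86.7)
E
```

```text
[ 0.45  0.59 -0.47  1.82  0.35  0.82 -0.26]
[259.03859649 199.04561404] [246 187  27  26 570] 13.841583251953125 [ 548.95393694 -104.7839556    71.96064022] [ 548.83589021 -107.35537626   62.        ]
pos [ 549.  -106.6  159.7] yaw 86.56 tilt [ 0. -0. -1.] -> linear [-0.7, -0.2, 116.7] turn -0.14
```

Call:
{"api": "step_arm", "payload": {"rows": [{"hand": 60, "linear": [0, 0, 50], "turn": 0}, {"hand": 60, "linear": [0, 0, 90], "turn": 0}, {"hand": 60, "linear": [0, 0, 116], "turn": 0}, {"hand": 60, "linear": [0, 0, 116], "turn": 0}, {"hand": 20, "linear": [0, 0, 116], "turn": 0}, {"hand": 20, "linear": [0, 0, 116], "turn": 0}, {"hand": 20, "linear": [0, 0, 116], "turn": 0}, {"hand": 20, "linear": [0, 0, 116], "turn": 0}, {"hand": 20, "linear": [1, 0, 106], "turn": 0}, {"hand": 20, "linear": [2, 0, 96], "turn": 0}, {"hand": 20, "linear": [4, 0, 86], "turn": 0}, {"hand": 20, "linear": [6, 0, 80], "turn": 0}, {"hand": 20, "linear": [6, 0, 80], "turn": 0}], "squeeze": 15}}

```text
time: 5.42
ee_pos: [549.8, -100.2, 80.1]
orientation: [2.283, 2.156, 0.001]
ft_force: [2.2, -1.1, -1.8]
width: 27.1
finger_force: 15.0
```

Call:
{"api": "step_arm", "payload": {"rows": [{"hand": 20, "linear": [0, 12, 0], "turn": 0}, {"hand": 20, "linear": [0, 24, 0], "turn": 0}, {"hand": 20, "linear": [0, 36, 0], "turn": 0}, {"hand": 20, "linear": [0, 48, 0], "turn": 0}, {"hand": 20, "linear": [0, 60, 0], "turn": 0}, {"hand": 20, "linear": [0, 72, 0], "turn": 0}, {"hand": 20, "linear": [0, 82, 0], "turn": 0}, {"hand": 20, "linear": [0, 90, 0], "turn": 0}, {"hand": 20, "linear": [0, 93, 0], "turn": 0}, {"hand": 20, "linear": [0, 93, 0], "turn": 0}, {"hand": 20, "linear": [-2, 93, 10], "turn": 0}, {"hand": 20, "linear": [-4, 93, 20], "turn": 0}, {"hand": 20, "linear": [-5, 93, 28], "turn": 0}, {"hand": 20, "linear": [-6, 93, 36], "turn": 0}, {"hand": 20, "linear": [-6, 93, 36], "turn": 0}, {"hand": 20, "linear": [-6, 93, 36], "turn": 0}]}}

```text
time: 7.42
ee_pos: [641.7, -110.3, 44.3]
orientation: [-2.283, -2.157, -0.001]
ft_force: [-6.0, 0.6, 5.4]
width: 27.0
finger_force: 15.0
```

Call:
{"api": "step_arm", "payload": {"rows": [{"hand": 50, "linear": [-6, 92, 36], "turn": 0}, {"hand": 55, "linear": [0, 0, 0], "turn": 0}, {"hand": 55, "linear": [0, 0, 0], "turn": 0}, {"hand": 55, "linear": [0, 0, -50], "turn": 0}, {"hand": 55, "linear": [0, 0, -110], "turn": 0}, {"hand": 55, "linear": [0, 0, -150], "turn": 0}, {"hand": 55, "linear": [0, 0, -150], "turn": 0}]}}

```text
time: 8.3
ee_pos: [648.0, -110.5, 200.2]
orientation: [2.275, 2.15, 0.018]
ft_force: [-0.1, 0.5, -0.1]
width: 54.8
finger_force: 0.0
```

```bash
python3 - <<'E'
from h import *
go(641.7,-110,200,86.7); print(np.round(st()['ft_force'],1))
f=grab('wrist','ball2.png'); W=cloud(f)
for c,s,m in reds(f,100):
    cc,r=cv2.minEnclosingCircle(np.argwhere(m)[:,::-1].astype('float32'))
    print(c,s,r,np.nanmedian(W[m],0),ray(f,cc[0],cc[1],62))
f=grab('scene','scene2.png'); W=cloud(f)
for c,s,m in reds(f,6): print(c,s[4],np.nanmedian(W[m],0))
E
```

```text
pos [ 648.  -110.5  200.2] yaw 86.75 tilt [ 0.016 -0.001 -1.   ] -> linear [0.1, -6.3, 0.1] turn 0.05
[-0.1  0.5 -0.1]
[248.84848485 190.34498834] [238 180  23  23 429] 12.00328254699707 [ 639.71474664 -110.32859492   72.06721562] [ 639.137552   -112.78305332   62.        ]
[345.80769231 140.02564103] 78 [ 413.52335382 -580.80668293   77.77131196]
[240.125 181.625] 16 [ 632.54902833 -109.58945639   73.99492507]
[164.42857143 232.57142857] 35 [725.48979896 217.36441792  30.93601405]
[171.85714286 263.14285714] 35 [606.6177529  324.06472129  44.65980518]
```

View pics/ball2.png

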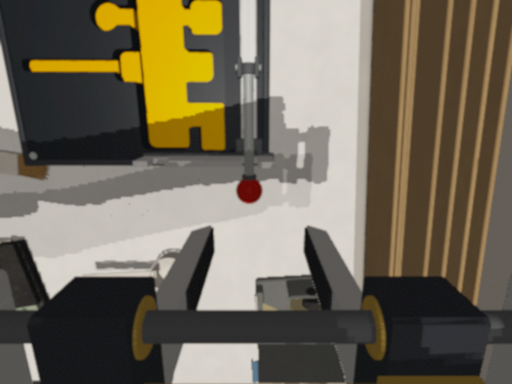

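Call:
{"api": "step_arm", "payload": {"rows": [{"hand": 60, "linear": [-10, -15, 0], "turn": 8}, {"hand": 60, "linear": [-25, -30, 0], "turn": 17}, {"hand": 60, "linear": [-40, -60, 0], "turn": 27}, {"hand": 60, "linear": [-60, -90, 0], "turn": 37}, {"hand": 60, "linear": [-85, -120, 10], "turn": 47}, {"hand": 60, "linear": [-114, -162, 20], "turn": 57}, {"hand": 60, "linear": [-114, -162, 30], "turn": 67}, {"hand": 60, "linear": [-114, -162, 30], "turn": 77}, {"hand": 60, "linear": [-114, -162, 30], "turn": 86.7}, {"hand": 60, "linear": [-114, -162, 30], "turn": 86.7}, {"hand": 60, "linear": [-114, -162, 30], "turn": 86.7}]}}

```text
time: 9.78
ee_pos: [473.8, -215.7, 163.1]
orientation: [-3.141, -0.006, 0.0]
ft_force: [-0.4, 0.2, 0.6]
width: 59.7
finger_force: 0.0
```

```bash
python3 - <<'E'
from h import *
print(np.round(st()['joint_pos'],2))
go(480,-215,170,0)
f=grab('wrist','sc.png'); W=cloud(f)
m=(W[...,2]>14)&(W[...,2]<45)&(W[...,1]>-300)&(W[...,1]<-130)&(W[...,0]>400)&(W[...,0]<600)
m=cv2.morphologyEx(m.astype('uint8'),cv2.MORPH_OPEN,np.ones((3,3)))
k,l,s,c=cv2.connectedComponentsWithStats(m)
for i in range(1,k):
    if s[i,4]>150: 
        P=W[l==i]; print(s[i],P.min(0),P.max(0),cv2.minAreaRect(P[:,:2].astype('float32')))
E
```

```text
[ 0.42  0.5  -0.07  1.92  0.05  0.72 -1.24]
pos [ 473.8 -215.7  163.1] yaw 0.22 tilt [-0.  0. -1.] -> linear [6.2, -0.7, -6.9] turn 0.22
[ 246  113   50  117 1239] [ 428.81839103 -250.59380914   14.04833721] [ 547.1395645  -201.89766611   33.34709115] ((487.621337890625, -231.75611877441406), (115.03082275390625, 48.88157272338867), 6.923044681549072)
```

View pics/sc.png

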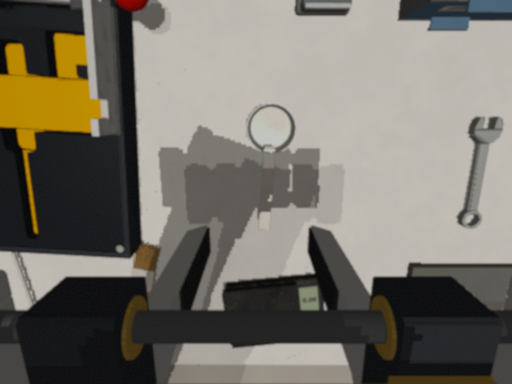

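```bash
python3 - <<'E'
from h import *
f=grab('wrist'); W=cloud(f)
m=(W[...,2]>23)&(W[...,2]<40)&(W[...,1]>-300)&(W[...,1]<-170)&(W[...,0]>400)&(W[...,0]<500)
P=W[m][:,:2]; m2=P[:,0]<485; P=P[m2]
(vx,vy,x0,y0)=cv2.fitLine(P.astype('float32'),cv2.DIST_HUBER,0,.01,.01).ravel(); print('handle dir',np.degrees(np.arctan(vy/vx)),x0,y0,P[:,0].min(), len(P))
b=ray(f,271,128,26); e=ray(f,265,229,33); print(b,e)
b=b[:2];hd=np.array([vx,vy])*np.sign(vx)
# bowl->origin
for tip in (e[:2],):
    d=b-tip; ang=np.arctan2(d[1],d[0]); u=d/np.linalg.norm(d); print('len',np.linalg.norm(d),'yaw',np.degrees(ang),'org',b-39.5*u)
    g=b-45.5*u; go(g[0],g[1],15,np.degrees(ang))
# rays for spanner
p,q=ray(f,487,128,8),ray(f,470,218,8); print(p,q)
E
```

```text
handle dir -3.6979043 457.1967 -221.56989 428.319316223643 619
[ 532.79062472 -226.69871363   26.        ] [ 429.32367918 -221.49273389   33.        ]
len 103.59783320759401 yaw -2.8804304100507747 org [ 493.34052984 -224.71376671]
pos [ 473.7 -215.9  163.3] yaw 0.14 tilt [ 0.  0. -1.] -> linear [13.6, 8.6, 148.3] turn 3.02
[ 532.38486091 -452.23949978    8.        ] [ 433.28601176 -452.52112284    8.        ]
```

Call:
{"api": "step_arm", "payload": {"rows": [{"hand": 50, "linear": [7, 4, 40], "turn": 3.2}, {"hand": 50, "linear": [13.6, 8.6, 80], "turn": 3.2}, {"hand": 50, "linear": [13.6, 8.6, 120], "turn": 3.2}, {"hand": 50, "linear": [13.6, 8.6, 145], "turn": 3.2}, {"hand": 50, "linear": [13.6, 8.6, 154], "turn": 3.2}, {"hand": 50, "linear": [13.6, 8.6, 154], "turn": 3.2}, {"hand": 5, "linear": [13.6, 8.6, 154], "turn": 3.2}, {"hand": 5, "linear": [13.6, 8.6, 154], "turn": 3.2}, {"hand": 5, "linear": [13.6, 8.6, 154], "turn": 3.2}, {"hand": 5, "linear": [13.6, 8.6, 154], "turn": 3.2}, {"hand": 5, "linear": [13.6, 8.6, 154], "turn": 3.2}, {"hand": 5, "linear": [13.6, 8.6, 130], "turn": 3.2}, {"hand": 5, "linear": [13.6, 8.6, 90], "turn": 3.2}, {"hand": 5, "linear": [13.6, 8.6, 50], "turn": 3.2}, {"hand": 5, "linear": [13.6, 8.6, 34], "turn": 3.2}, {"hand": 5, "linear": [13.6, 8.6, 34], "turn": 3.2}], "squeeze": 35}}

```text
time: 11.88
ee_pos: [487.6, -224.7, 129.9]
orientation: [3.14, -0.087, 0.002]
ft_force: [-0.0, 0.5, -1.1]
width: 10.8
finger_force: 35.0
```

Call:
{"api": "step_arm", "payload": {"rows": [{"hand": 5, "linear": [5, -30, 0], "turn": 0}, {"hand": 5, "linear": [12, -75, 0], "turn": 0}, {"hand": 5, "linear": [20, -125, 0], "turn": 0}, {"hand": 5, "linear": [27, -175, 0], "turn": 0}, {"hand": 5, "linear": [34, -225, 0], "turn": 0}, {"hand": 5, "linear": [40, -275, 0], "turn": 0}, {"hand": 5, "linear": [46, -325, 0], "turn": 0}, {"hand": 5, "linear": [52, -365, 0], "turn": 0}, {"hand": 5, "linear": [56, -388, 0], "turn": 0}, {"hand": 5, "linear": [56, -388, 0], "turn": 0}, {"hand": 5, "linear": [56, -388, 0], "turn": 0}]}}

```text
time: 13.25
ee_pos: [564.2, 157.1, 128.9]
orientation: [3.138, -0.091, -0.002]
ft_force: [0.7, -0.3, -0.2]
width: 10.6
finger_force: 35.0
```

```bash
python3 - <<'E'
from h import *
go(565,160,130,-3.35)
f=grab('wrist','t1.png')
E
```

```text
pos [564.2 157.1 128.9] yaw -3.31 tilt [-0.001 -0.002 -1.   ] -> linear [0.6, -3.0, -1.2] turn 0.04
```

View pics/t1.png

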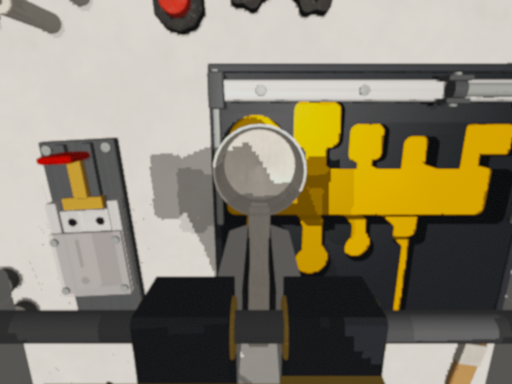

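```bash
cat > tray.py <<'E'
from h import *
def yel(f):
    hs=cv2.cvtColor(f['pixels'],cv2.COLOR_RGB2HSV)
    return (hs[...,0]>15)&(hs[...,0]<35)&(hs[...,1]>130)&(hs[...,2]>90)
E
python3 - <<'E'
from tray import *
f=grab('wrist'); y=yel(f)
lo,up,rt=[],[],[]
for c in list(range(328,346))+list(range(370,386))+list(range(418,470)):
    r=np.where(y[150:300,c])[0]+150
    # contiguous run containing row 190
    k=190
    while y[k,c]:k+=1
    lo.append((c,k-.5,c))
    k=190
    while y[k,c]:k-=1
    up.append((c,k+.5))
rt=[]
for r in range(176,212):
    k=460
    while y[r,k]:k+=1
    rt.append((k-.5,r))
print([round(v[1]) for v in lo]);print([round(v[1]) for v in up]);print([round(v[0]) for v in rt])
L=np.array([ray(f,c,k,6)[:2] for c,k,_ in lo]);U=np.array([ray(f,c,k,34)[:2] for c,k in up]);T=np.array([ray(f,c,r,6)[:2] for c,r in rt])
def line(P,ax):  # robust
    v=cv2.fitLine(P.astype('float32'),cv2.DIST_HUBER,0,.1,.1).ravel();return v
for P in(L,U,T):
    v=line(P,0); print(np.round(v,4),np.degrees(np.arctan2(v[1],v[0])))
th=np.radians(-3.35);ex=np.array([np.cos(th),np.sin(th)]);ey=np.array([-ex[1],ex[0]])
print('x0 from L',np.median(L@ex)+26,'from U all',np.percentile(U@ex,[10,25,50])-26,'y0',np.median(T@ey)+126)
x0=np.median(L@ex)+26;y0=np.median(T@ey)+126;print(ex*x0+ey*y0)
E
```

```text
[214, 214, 214, 214, 214, 214, 214, 214, 214, 214, 214, 214, 216, 216, 216, 216, 216, 216, 216, 216, 216, 216, 216, 216, 216, 216, 216, 216, 216, 216, 216, 216, 218, 220, 216, 216, 216, 216, 216, 216, 216, 216, 216, 216, 216, 216, 216, 216, 216, 216, 216, 216, 216, 216, 216, 216, 216, 214, 214, 214, 214, 216, 216, 216, 216, 216, 216, 216, 216, 216, 216, 216, 216, 214, 214, 214, 214, 214, 214, 214, 214, 214, 214, 214, 214, 214]
[166, 168, 168, 168, 168, 168, 168, 168, 168, 168, 168, 168, 168, 168, 168, 168, 168, 168, 124, 124, 164, 166, 166, 166, 166, 168, 168, 168, 168, 168, 168, 168, 168, 168, 134, 134, 134, 136, 136, 136, 136, 162, 164, 164, 164, 164, 166, 166, 166, 166, 166, 166, 168, 168, 168, 168, 168, 168, 168, 168, 168, 168, 168, 168, 168, 168, 168, 168, 168, 168, 168, 168, 168, 168, 166, 162, 156, 150, 144, 138, 132, 128, 126, 124, 124, 124]
[490, 490, 490, 490, 490, 488, 488, 488, 488, 488, 488, 488, 488, 488, 488, 486, 486, 486, 486, 486, 486, 486, 486, 486, 486, 486, 484, 484, 484, 484, 484, 484, 484, 482, 482, 482]
[5.980000e-02 9.982000e-01 5.280376e+02 4.970100e+00] 86.57307
[4.710000e-02 9.989000e-01 5.848958e+02 3.162440e+01] 87.29894
[ 9.983000e-01 -5.750000e-02  5.430928e+02 -6.837220e+01] -3.2951188
x0 from L 552.8905160277466 from U all [555.25618325 555.26616029 555.34999362] y0 89.47729486062808
[557.17436367  57.01611594]
```

```bash
python3 - <<'E'
from tray import *
f=grab('wrist'); W=cloud(f); o=st(); Rm=rotm(o['orientation'])
L=(W-o['ee_pos'])@Rm   # tool frame
m=(L[...,2]>-60)&(L[...,2]<25)&(L[...,0]>10)&(L[...,0]<110)&(abs(L[...,1])<40)
Q=L[m]; print(m.sum(),Q.min(0),Q.max(0))
rim=Q[Q[:,2]<np.percentile(Q[:,2],3)+6]
# rim by image: top boundary of bowl
mm=(m&(L[...,2]<0)).astype('uint8'); cs,_=cv2.findContours(mm,0,1); c=max(cs,key=cv2.contourArea)
for a,b in((12,22),(22,32),(70,80),(80,92)):
    k=(Q[:,0]>a)&(Q[:,0]<b); print(a,b,k.sum(),np.percentile(Q[k],[2,50,98],axis=0).round(1).tolist() if k.sum() else '')
hs=[ray(f,u,v,o['ee_pos'][2]+17)-o['ee_pos'] for u,v in((214,168),(306,168),(260,124),(260,214))]
print(np.round(np.array(hs)@Rm,1))
T=np.array([558.4,57]);th=np.radians(-3.3);p=T+np.array([-np.sin(th),np.cos(th)])*104; print(p); go(p[0],p[1],15,-3.3)
E
```

```text
7094 [ 10.0391711  -25.29782088 -16.22663017] [69.43422356 24.056873   11.02382408]
12 22 397 [[12.2, -6.8, -15.5], [17.2, -0.6, -14.1], [21.9, 5.4, -12.6]]
22 32 1658 [[22.5, -18.8, -14.8], [26.5, -0.6, -1.6], [31.7, 17.6, 8.2]]
70 80 0 
80 92 0 
[[ 47.2 -24.  -17. ]
 [ 47.2  23.8 -17. ]
 [ 69.5  -0.1 -17. ]
 [ 22.   -0.1 -17. ]]
[564.3866588  160.82754893]
pos [564.6 157.4 129.5] yaw -3.35 tilt [-0.    -0.001 -1.   ] -> linear [-0.4, -3.5, 114.5] turn -0.05
```

Call:
{"api": "step_arm", "payload": {"rows": [{"hand": 5, "linear": [-0.4, -3.6, 0], "turn": 0}, {"hand": 5, "linear": [-0.4, -3.6, 40], "turn": 0}, {"hand": 5, "linear": [-0.4, -3.6, 75], "turn": 0}, {"hand": 5, "linear": [-0.4, -3.6, 83], "turn": 0}, {"hand": 5, "linear": [-0.4, -3.6, 90], "turn": 0}, {"hand": 5, "linear": [-0.4, -3.6, 97], "turn": 0}, {"hand": 5, "linear": [-0.4, -3.6, 104], "turn": 0}, {"hand": 5, "linear": [-0.4, -3.6, 109], "turn": 0}, {"hand": 5, "linear": [-0.4, -3.6, 113], "turn": 0}, {"hand": 5, "linear": [-0.4, -3.6, 113], "turn": 0}]}}

```text
time: 14.65
ee_pos: [564.4, 163.0, 16.3]
orientation: [3.14, -0.088, -0.0]
ft_force: [0.5, -1.0, -1.2]
width: 10.6
finger_force: 35.0
```

Call:
{"api": "step_arm", "payload": {"rows": [{"hand": 28, "linear": [0, 1, 0], "turn": 0}, {"hand": 28, "linear": [0, 1, 0], "turn": 0}, {"hand": 28, "linear": [0, 1, 0], "turn": 0}, {"hand": 28, "linear": [0, 1, 0], "turn": 0}, {"hand": 28, "linear": [0, 1, -40], "turn": 0}, {"hand": 28, "linear": [0, 1, -90], "turn": 0}, {"hand": 50, "linear": [0, 1, -140], "turn": 0}, {"hand": 50, "linear": [0, 1, -140], "turn": 0}]}}

```text
time: 15.65
ee_pos: [567.3, 163.4, 160.6]
orientation: [-3.137, 0.087, -0.013]
ft_force: [0.4, 0.7, -1.3]
width: 44.5
finger_force: 0.0
```

```bash
python3 - <<'E'
from tray import *
f=grab('wrist','t2.png'); W=cloud(f)
T=np.array([558.4,57]);th=np.radians(-3.3);ex=np.array([np.cos(th),np.sin(th)]);ey=np.array([-ex[1],ex[0]])
D=W[...,:2]-T; A=D@ex;B=D@ey
m=(abs(A-20)<70)&(abs(B-104)<30)&(W[...,2]>26)&(f['pixels'].max(-1)>80)
m&=~yel(f)
Q=np.c_[A[m],B[m],W[...,2][m]]; print(m.sum(),np.percentile(Q,[1,50,99],axis=0).round(1))
print('handle', [(a,np.round(np.median(Q[abs(Q[:,0]-a)<5],0),1)) for a in (-40,-25,-10,10)])
s=grab('side')
sp=cloud(s); k=(sp[...,0]>380)&(sp[...,0]<580)&(sp[...,1]>-540)&(sp[...,1]<-380)&(s['pixels'].astype(int).max(-1)<190)&(sp[...,2]<30)
cv2.imwrite('pics/k.png',k*255)
P=sp[k]; print(len(P),cv2.minAreaRect(P[:,:2].astype('float32')))
E
```

```text
7546 [[-43.   74.6  28. ]
 [ 12.1  94.9 203.3]
 [ 89.1 133.8 283.4]]
handle [(-40, array([-39.9, 107.8,  36.6])), (-25, array([-24.8, 107.8,  35. ])), (-10, array([ -6.9, 108.9, 243. ])), (10, array([ 11.4,  82.1, 216.7]))]
944 ((479.93060302734375, -459.28118896484375), (199.85235595703125, 158.60430908203125), 0.0916934609413147)[ WARN:0@6.348] global loadsave.cpp:1063 imwrite_ Unsupported depth image for selected encoder is fallbacked to CV_8U.
```

View pics/t2.png

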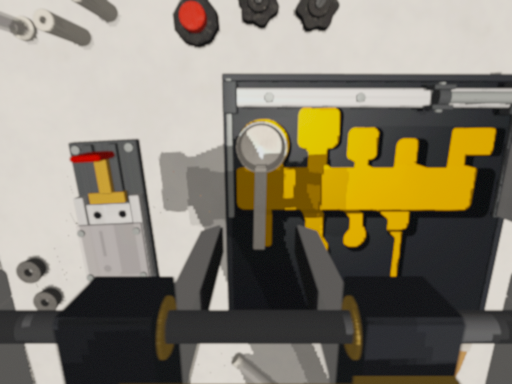

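```bash
python3 - <<'E'
from tray import *
f=grab('wrist'); W=cloud(f); go(564.4,160.8,160,-3.3)
T=np.array([558.4,57]);th=np.radians(-3.3);ex=np.array([np.cos(th),np.sin(th)]);ey=np.array([-ex[1],ex[0]])
D=W[...,:2]-T; A=D@ex;B=D@ey;Z=W[...,2]
m=(abs(A-45)<40)&(abs(B-104)<40)&(Z<60)&~yel(f)
for lo,hi in((20,26),(26,30),(30,33),(33,36),(36,40),(40,45)):
    k=m&(Z>=lo)&(Z<hi)&(f['pixels'].max(-1)>90)
    if k.sum()>3: print(lo,hi,k.sum(),np.percentile(np.c_[A[k],B[k]],[2,50,98],axis=0).round(1).tolist())
# handle profile
for a in range(-58,10,8):
    k=(abs(A-a)<3)&(abs(B-104)<14)&(f['pixels'].max(-1)>80)&~yel(f)&(Z<60)
    if k.sum()>5: print(a,k.sum(),np.percentile(B[k],[5,50,95]).round(1),np.percentile(Z[k],[5,50,95]).round(1))
g=cv2.resize(f['pixels'][90:270,200:360,::-1],None,fx=3.3,fy=3.3,interpolation=cv2.INTER_CUBIC); cv2.imwrite('pics/t2z.png',g)
E
```

```text
pos [563.6 162.2 155.7] yaw -3.17 tilt [-0.002 -0.    -1.   ] -> linear [0.9, 1.4, -4.3] turn 0.13
20 26 164 [[23.1, 83.7], [40.5, 105.1], [67.5, 129.1]]
26 30 208 [[14.6, 83.1], [27.5, 105.9], [67.7, 129.7]]
30 33 805 [[6.2, 71.7], [65.9, 102.5], [83.0, 130.7]]
33 36 779 [[43.9, 71.3], [73.2, 99.2], [83.0, 142.6]]
36 40 164 [[22.6, 134.0], [54.4, 136.5], [76.5, 139.6]]
40 45 150 [[23.6, 133.9], [52.7, 136.1], [75.9, 138.3]]
-58 50 [102.  107.3 113.4] [25.3 38.4 39.6]
-50 63 [102.1 108.3 113.4] [26.8 37.7 39. ]
-42 69 [102.2 107.3 113.4] [35.7 37.  38.1]
-34 72 [102.2 107.3 113.4] [34.9 36.  37.4]
-26 92 [ 98.2 106.8 113.4] [ 5.6 34.7 36.1]
-18 77 [100.8 107.3 112.6] [ 5.5 34.2 35.6]
-10 74 [102.4 107.8 113.4] [22.8 33.2 34.8]
-2 71 [101.4 107.4 112.3] [31.1 32.5 33.5]
6 76 [ 99.9 106.4 112.3] [ 5.4 31.3 32.6]
```

View pics/t2z.png

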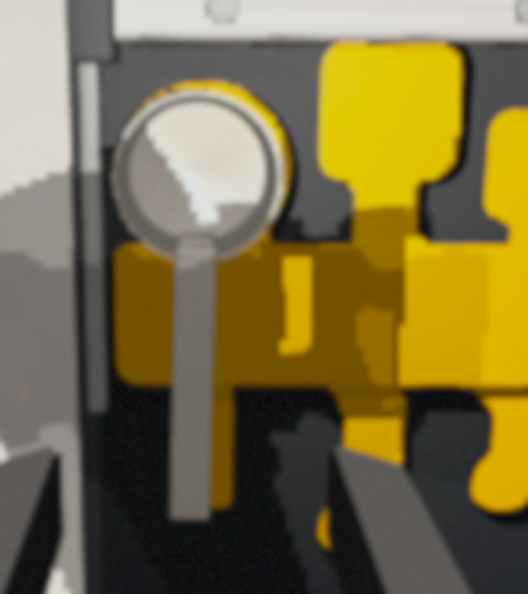

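Call:
{"api": "step_arm", "payload": {"rows": [{"hand": 60, "linear": [0, 30, -10], "turn": 0}, {"hand": 60, "linear": [-2, 85, -15], "turn": 0}, {"hand": 60, "linear": [-6, 140, -15], "turn": 0}, {"hand": 60, "linear": [-10, 200, -15], "turn": 0}, {"hand": 60, "linear": [-16, 260, -15], "turn": 0}, {"hand": 60, "linear": [-22, 320, -15], "turn": 0}, {"hand": 60, "linear": [-28, 380, -15], "turn": 0}, {"hand": 60, "linear": [-36, 440, -15], "turn": 0}, {"hand": 60, "linear": [-42, 500, -15], "turn": 0}, {"hand": 60, "linear": [-48, 560, -15], "turn": 0}, {"hand": 60, "linear": [-52, 600, -15], "turn": 0}, {"hand": 60, "linear": [-52, 616, -15], "turn": 0}, {"hand": 60, "linear": [-52, 616, -15], "turn": -3.2}, {"hand": 60, "linear": [-52, 616, -15], "turn": -3.2}, {"hand": 60, "linear": [-52, 616, -15], "turn": -3.2}, {"hand": 60, "linear": [-52, 616, -15], "turn": -3.2}]}}

```text
time: 17.8
ee_pos: [478.7, -449.0, 171.4]
orientation: [-3.141, -0.002, 0.0]
ft_force: [-0.7, -0.2, 0.6]
width: 59.9
finger_force: 0.0
```

```bash
cat > sp.py <<'E'
from tray import *
f=grab('wrist','sp.png'); W=cloud(f); p=f['pixels'].astype(int)
go(478,-450,170,0)
m=(W[...,0]>400)&(W[...,0]<620)&(W[...,1]>-540)&(W[...,1]<-340)&(W[...,2]>4)&(W[...,2]<16)
m=cv2.morphologyEx(m.astype('uint8'),cv2.MORPH_OPEN,np.ones((2,2)))
k,l,s,c=cv2.connectedComponentsWithStats(m)
for i in range(1,k):
    if s[i,4]>100:
        P=W[l==i]; q=P[:,:2].astype('float32'); (ctr,wh,an)=cv2.minAreaRect(q)
        v=cv2.fitLine(q,cv2.DIST_HUBER,0,.01,.01).ravel(); d=v[:2]*np.sign(v[0]); t=(q-v[2:])@d
        n=np.array([-d[1],d[0]]); w=(q-v[2:])@n
        ends=[np.ptp(w[t<t.min()+20]),np.ptp(w[t>t.max()-20])]
        sh=abs(t-(t.min()+t.max())/2)<12
        print(s[i],np.round(ctr,1),np.round(wh,1),'yaw',np.degrees(np.arctan2(d[1],d[0])),'ends w',ends,'len',np.ptp(t),'ring end',v[2:]+d*t.min(),'jaw end',v[2:]+d*t.max(),'shaftmid',q[sh].mean(0))
E
python3 sp.py
```

```text
pos [ 478.6 -449.2  171.5] yaw 0.05 tilt [ 0.  0. -1.] -> linear [-0.6, 0.8, 1.5] turn 0.05Traceback (most recent call last):
  File "sp.py", line 12, in <module>
    ends=[np.ptp(w[t<t.min()+20]),np.ptp(w[t>t.max()-20])]
          ~~~~~~^^^^^^^^^^^^^^^^^
    return _methods._ptp(a, axis=axis, out=out, **kwargs)
           ~~~~~~~~~~~~~^^^^^^^^^^^^^^^^^^^^^^^^^^^^^^^^^
    umr_maximum(a, axis, None, out, keepdims),
    ~~~~~~~~~~~^^^^^^^^^^^^^^^^^^^^^^^^^^^^^^
ValueError: zero-size array to reduction operation maximum which has no identity
```

View pics/sp.png

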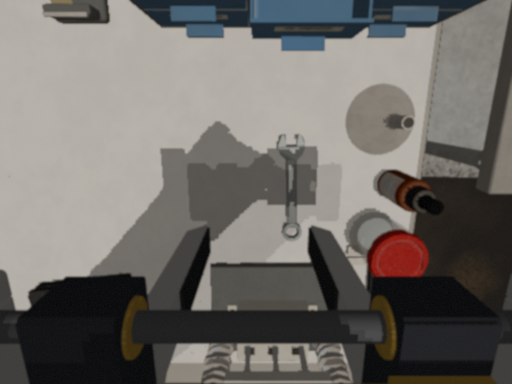

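```bash
python3 - <<'E'
from tray import *
f=grab('wrist'); W=cloud(f)
r=ray(f,291,230,9);j=ray(f,291,134,9); s=ray(f,291,190,8); print(r,j,s)
d=(j-r)[:2]; print(np.linalg.norm(d)); an=np.degrees(np.arctan2(d[1],d[0])); u=d/np.linalg.norm(d)
g=r[:2]+50*u; print(g); go(g[0],g[1],-13+0,an)
m=(W[...,0]<430)&(W[...,0]>300)&(abs(W[...,1]+450)<90); print('fixture',np.nanpercentile(W[...,2][m&(W[...,2]<110)],[50,90,99]), W[...,0][m&(W[...,2]>12)&(W[...,2]<110)].max())
E
```

```text
[ 420.29224417 -485.72116423    9.        ] [ 529.99003476 -482.65010768    9.        ] [ 467.9762485  -484.48640372    8.        ]
109.74077022541913
[ 470.27266182 -484.32193195]
pos [ 478.6 -449.4  171.5] yaw 0.04 tilt [ 0.  0. -1.] -> linear [-8.3, 34.9, 184.5] turn -1.56
fixture [ 17.63259029  87.29039387 107.96509697] 379.1964448556343
```

```bash
python3 - <<'E'
from tray import *
for n in('wrist','side','scene'):
    W=cloud(grab(n)); m=(W[...,0]>420)&(W[...,0]<520)&(W[...,1]>-590)&(W[...,1]<-380)&(W[...,2]>40)&(W[...,2]<125)
    P=W[m]; print(n,len(P)); 
    if len(P): print(np.percentile(P,[0,5,50,95,100],axis=0).round())
E
```

```text
wrist 1837
[[ 420. -590.   40.]
 [ 422. -589.   43.]
 [ 438. -579.   66.]
 [ 483. -559.   75.]
 [ 489. -555.   77.]]
side 95
[[ 420. -589.   49.]
 [ 420. -588.   71.]
 [ 430. -579.   76.]
 [ 443. -562.   78.]
 [ 444. -560.   80.]]
scene 76
[[ 420. -590.   41.]
 [ 421. -590.   43.]
 [ 438. -579.   63.]
 [ 482. -556.   82.]
 [ 487. -551.   90.]]
```

Call:
{"api": "step_arm", "payload": {"rows": [{"hand": 60, "linear": [-4, 18, 20], "turn": -1.6}, {"hand": 60, "linear": [-8.3, 35, 50], "turn": -1.6}, {"hand": 50, "linear": [-8.3, 35, 90], "turn": -1.6}, {"hand": 40, "linear": [-8.3, 35, 125], "turn": -1.6}, {"hand": 40, "linear": [-8.3, 35, 150], "turn": -1.6}, {"hand": 40, "linear": [-8.3, 35, 162], "turn": -1.6}, {"hand": 40, "linear": [-8.3, 35, 168.5], "turn": -1.6}, {"hand": 40, "linear": [-8.3, 35, 168.5], "turn": -1.6}, {"hand": 5, "linear": [-8.3, 35, 168.5], "turn": -1.6}, {"hand": 5, "linear": [-8.3, 35, 168.5], "turn": -1.6}, {"hand": 5, "linear": [-8.3, 35, 168.5], "turn": -1.6}, {"hand": 5, "linear": [-8.3, 35, 168.5], "turn": -1.6}, {"hand": 5, "linear": [-8.3, 35, 150], "turn": -1.6}, {"hand": 5, "linear": [-8.3, 35, 110], "turn": -1.6}, {"hand": 5, "linear": [-8.3, 35, 60], "turn": -1.6}, {"hand": 5, "linear": [-8.3, 35, 38], "turn": -1.6}, {"hand": 5, "linear": [-8.3, 35, 38], "turn": -1.6}, {"hand": 5, "linear": [-8.3, 35, 38], "turn": -1.6}]}}

```text
time: 20.3
ee_pos: [469.4, -484.2, 132.8]
orientation: [-3.14, -0.045, 0.002]
ft_force: [-0.5, -0.1, -0.4]
width: 11.5
finger_force: 35.0
```

Call:
{"api": "step_arm", "payload": {"rows": [{"hand": 5, "linear": [5, -25, 0], "turn": 0}, {"hand": 5, "linear": [14, -75, 0], "turn": 0}, {"hand": 5, "linear": [24, -125, 0], "turn": 1}, {"hand": 5, "linear": [34, -180, 0], "turn": 2}, {"hand": 5, "linear": [44, -235, 0], "turn": 3}, {"hand": 5, "linear": [54, -290, 0], "turn": 4}, {"hand": 5, "linear": [65, -345, 0], "turn": 4.9}, {"hand": 5, "linear": [76, -400, 0], "turn": 4.9}, {"hand": 5, "linear": [86, -450, 0], "turn": 4.9}, {"hand": 5, "linear": [96, -500, 0], "turn": 4.9}, {"hand": 5, "linear": [105, -535, 0], "turn": 4.9}, {"hand": 5, "linear": [105, -545, 0], "turn": 4.9}, {"hand": 5, "linear": [105, -545, 0], "turn": 4.9}, {"hand": 5, "linear": [105, -545, 0], "turn": 4.9}, {"hand": 5, "linear": [105, -545, 0], "turn": 4.9}]}}

```text
time: 22.18
ee_pos: [559.5, 61.0, 133.5]
orientation: [3.139, -0.094, -0.0]
ft_force: [0.9, 0.2, -0.2]
width: 11.2
finger_force: 35.0
```

```bash
python3 - <<'E'
from tray import *
f=grab('wrist','sp2.png'); W=cloud(f); o=st(); Rm=rotm(o['orientation']); print(o['width'])
T=np.array([558.4,57.5]);th=np.radians(-3.3);p=T+np.array([-np.sin(th),np.cos(th)])*6; go(p[0],p[1],24,-3.3)
L=(W-o['ee_pos'])@Rm
m=(L[...,0]>10)&(L[...,0]<80)&(abs(L[...,1])<30)&(abs(L[...,2])<14)
Q=L[m]; print(m.sum(),np.percentile(Q,[1,50,99],axis=0).round(1))
for a in(12,20,28,38,46,54,60):
    k=abs(Q[:,0]-a)<3
    if k.sum()>4: print(a,k.sum(),np.percentile(Q[k],[3,50,97],axis=0)[:,1:].round(1).tolist())
E
```

```text
11.282077823869285
pos [559.5  61.3 133.5] yaw -3.41 tilt [-0.    -0.001 -1.   ] -> linear [-0.9, -2.2, 109.5] turn -0.11
2510 [[ 10.9 -14.4  -7. ]
 [ 41.   -1.1  -5.2]
 [ 59.5  12.3   2.6]]
12 157 [[-6.5, -5.1], [-0.6, -3.8], [4.8, -2.0]]
20 196 [[-6.5, -5.2], [-0.9, -4.0], [4.7, -2.0]]
28 209 [[-7.0, -5.3], [-1.2, -3.8], [4.7, -1.5]]
38 415 [[-12.3, -6.9], [-1.1, -5.6], [10.2, -4.3]]
46 552 [[-14.5, -6.8], [-0.9, -5.5], [12.5, 2.6]]
54 294 [[-13.8, -6.7], [5.1, -5.6], [12.1, -0.0]]
60 120 [[-12.0, -6.6], [5.1, -5.3], [9.8, 3.3]]
```

Call:
{"api": "step_arm", "payload": {"rows": [{"hand": 5, "linear": [0.5, -0.7, 40], "turn": 0}, {"hand": 5, "linear": [0.5, -0.7, 75], "turn": 0}, {"hand": 5, "linear": [0.5, -0.7, 85], "turn": 0}, {"hand": 5, "linear": [0.5, -0.7, 92], "turn": 0}, {"hand": 5, "linear": [0.5, -0.7, 97], "turn": 0}, {"hand": 5, "linear": [0.5, -0.7, 102], "turn": 0}, {"hand": 5, "linear": [0.5, -0.7, 106], "turn": 0}, {"hand": 5, "linear": [0.5, -0.7, 109], "turn": 0}, {"hand": 5, "linear": [0.5, -0.7, 109], "turn": 0}, {"hand": 5, "linear": [0.5, -0.7, 109], "turn": 0}]}}

```text
time: 23.48
ee_pos: [560.1, 63.6, 24.5]
orientation: [3.14, -0.09, 0.0]
ft_force: [-0.4, -0.2, -1.4]
width: 11.4
finger_force: 35.0
```

Call:
{"api": "step_arm", "payload": {"rows": [{"hand": 32, "linear": [0, 0, 0], "turn": 0}, {"hand": 32, "linear": [0, 0, 0], "turn": 0}, {"hand": 32, "linear": [0, 0, 0], "turn": 0}, {"hand": 32, "linear": [0, 0, -50], "turn": 0}, {"hand": 32, "linear": [0, 0, -100], "turn": 0}, {"hand": 60, "linear": [0, 0, -140], "turn": 0}, {"hand": 60, "linear": [0, 0, -140], "turn": 0}, {"hand": 60, "linear": [0, 0, -140], "turn": 0}, {"hand": 60, "linear": [0, 0, -140], "turn": 0}]}}

```text
time: 24.6
ee_pos: [559.0, 63.4, 163.1]
orientation: [3.14, -0.09, -0.004]
ft_force: [-0.4, -0.2, -0.2]
width: 59.9
finger_force: 0.0
```

```bash
cat > chk.py <<'E'
from tray import *
f=grab('wrist','c.png'); W=cloud(f); go(540,320,170,0)
T=np.array([558.4,57]);th=np.radians(-3.3);ex=np.array([np.cos(th),np.sin(th)]);ey=np.array([-ex[1],ex[0]])
D=W[...,:2]-T; A=D@ex;B=D@ey;Z=W[...,2]
for nm,y0,rg in(('scoop',104,range(-58,80,12)),('small',6,range(-60,68,10)),('bracket',-89,range(-25,65,10))):
  print(nm)
  for a in rg:
    k=(abs(A-a)<3)&(abs(B-y0)<22)&(f['pixels'].max(-1)>75)&~yel(f)&(Z<60)&(Z>22)
    if k.sum()>8: print(a,k.sum(),np.percentile(B[k],[5,50,95]).round(1),np.percentile(Z[k],[5,50,95]).round(1))
E
python3 chk.py
```

```text
pos [559.1  63.4 163.1] yaw -3.28 tilt [-0.003 -0.    -1.   ] -> linear [-33.8, -255.0, -6.9] turn -3.28
scoop
-58 52 [ 98.8 107.1 116.4] [24.4 37.8 39.6]
-46 77 [102.6 108.1 115.9] [31.2 36.9 38.7]
-34 80 [102.1 107.8 115. ] [33.  35.7 37. ]
-22 67 [101.6 106.6 112.5] [33.  34.5 35.7]
-10 63 [101.9 107.  111.9] [32.1 33.4 34.4]
2 73 [101.6 107.2 112.4] [30.7 31.7 32.7]
14 73 [101.2 106.6 111.6] [29.2 30.9 31.9]
26 124 [ 91.  111.  123.6] [23.4 28.6 32.1]
50 10 [82.4 83.  83.9] [22.6 29.9 31.3]
62 58 [ 83.6 120.8 125.4] [23.  29.6 32.7]
74 10 [ 92.3  96.7 100.6] [31.9 33.  33.7]
small
-60 53 [ 1.3  7.1 12.9] [23.  29.4 31.3]
-50 40 [-2.5  0.6 17.7] [24.1 29.6 31. ]
-40 73 [ 1.3  7.1 12.4] [25.9 28.7 30.9]
-30 59 [ 1.8  7.1 12.4] [26.  28.3 29.5]
-20 63 [ 1.8  7.1 12.3] [25.8 28.4 29.5]
-10 64 [ 1.9  7.6 13.3] [26.1 28.1 29.6]
0 71 [ 1.9  8.1 13.3] [25.9 28.2 29.7]
10 64 [ 2.   7.6 13.2] [26.2 28.2 29.4]
20 72 [ 2.   7.6 13.2] [25.8 28.2 29.6]
30 73 [ 2.1  7.1 13.1] [26.4 28.3 30.2]
40 179 [-14.4   5.2  19. ] [29.1 30.3 33.3]
50 171 [-14.2   4.2  21.8] [27.  30.3 33.4]
60 122 [-15.    1.3  26.4] [29.  32.4 34.1]
bracket
25 16 [-109.5  -89.4  -69. ] [32.2 32.9 34.5]
35 26 [-75.5 -69.9 -67.3] [31.8 33.2 34.3]
45 62 [-75.4 -71.8 -67.7] [32.5 33.2 34.2]
55 58 [-75.9 -71.5 -67.3] [32.2 33.1 33.8]
```

Call:
{"api": "step_arm", "payload": {"rows": [{"hand": 60, "linear": [-4, -30, -7], "turn": -3.3}, {"hand": 60, "linear": [-12, -80, -7], "turn": -3.3}, {"hand": 60, "linear": [-20, -135, -7], "turn": -3.3}, {"hand": 60, "linear": [-28, -190, -7], "turn": -3.3}, {"hand": 30, "linear": [-34, -240, -7], "turn": -3.3}, {"hand": 0, "linear": [-34, -255, -7], "turn": -3.3}, {"hand": 0, "linear": [-34, -255, -7], "turn": -3.3}, {"hand": 0, "linear": [-34, -255, -7], "turn": -3.3}, {"hand": 0, "linear": [-34, -255, -7], "turn": -3.3}]}}

```text
time: 25.78
ee_pos: [541.4, 317.8, 171.5]
orientation: [3.14, -0.004, 0.0]
ft_force: [0.0, 0.3, 0.6]
width: 13.7
finger_force: 0.0
```

```bash
python3 - <<'E'
from tray import *
go(540,320,170,0)
f=grab('wrist','n1.png'); W=cloud(f)
for c,s,m in reds(f,60): print(c,s,np.nanpercentile(W[m],[5,50,95],axis=0).round(1))
p=f['pixels'].astype(int)
m=(abs(W[...,2]-12)<4)&(p.max(-1)<95)&(W[...,1]>270)&(W[...,1]<385)&(W[...,0]>380)&(W[...,0]<660)
m=cv2.morphologyEx(m.astype('uint8'),cv2.MORPH_OPEN,np.ones((3,3)))>0
r=cv2.minAreaRect(W[m][:,:2].astype('float32'));print(m.sum(),r)
E
```

```text
pos [541.4 317.8 171.5] yaw -0.15 tilt [ 0.    -0.001 -1.   ] -> linear [-1.4, -2.2, 1.5] turn -0.15
[250.22380952 118.16666667] [235 115  31   8 210] [[607.1 314.4  46.6]
 [610.4 326.6  48.6]
 [613.1 338.7  49.9]]
1776 ((519.2321166992188, 328.3821716308594), (70.99866485595703, 201.27537536621094), 87.65992736816406)
```

View pics/n1.png

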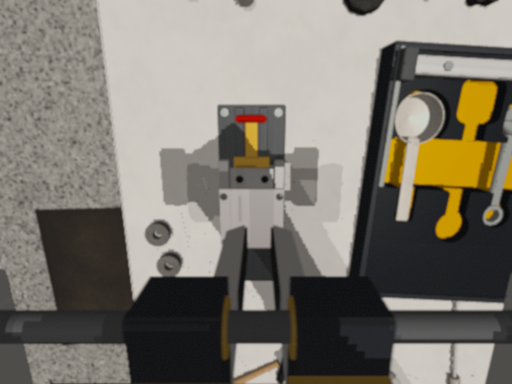

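```bash
python3 - <<'E'
from tray import *
f=grab('wrist')
# dark base side edges against white table, per row, plane z=12
g=f['pixels'].max(-1).astype(float); g=cv2.GaussianBlur(g,(3,3),0)
L=[];R_=[]
for r in range(108,150,3):
    a=[c for c in range(200,235) if g[r,c]>140]; b=[c for c in range(270,300) if g[r,c]>140]
    if r<140 and a and b: 
        L.append(ray(f,max(c for c in a if c<222)+.5,r,12)[:2]); R_.append(ray(f,min(c for c in b if c>281)-.5,r,12)[:2])
L=np.array(L);R_=np.array(R_)
print(L.round(1).tolist(),R_.round(1).tolist())
for P in(L,R_):
    q=np.polyfit(P[:,0],P[:,1],1); print(np.degrees(np.arctan(q[0])),P.mean(0))
c,s,m=reds(f,60)[0]; v,u=np.where(m)
top=[(x,v[u==x].min()) for x in np.unique(u)]
P=np.array([ray(f,x,y-.5,50)[:2] for x,y in top]); print(P.round(1)[::6].tolist(), np.degrees(np.arctan(np.polyfit(P[:,1],P[:,0],1)[0])))
for s in((224,112),(279,112)): print(ray(f,*s,12))
E
```

```text
[[619.6, 361.6], [616.5, 357.6], [613.5, 361.9], [610.5, 360.9], [607.5, 361.0], [604.4, 361.2], [601.3, 361.3], [598.2, 361.4], [595.1, 361.5], [592.0, 362.7], [588.9, 363.8]] [[619.4, 291.1], [616.4, 295.2], [613.4, 295.2], [610.3, 290.9], [607.3, 290.9], [604.2, 290.8], [601.1, 290.7], [598.0, 290.7], [594.9, 291.7], [591.8, 291.6], [588.7, 291.6]]
-5.308824444976965 [604.31556912 361.34838941]
3.920111003063411 [604.13768608 291.85639477]
[[612.7, 340.0], [613.5, 334.5], [613.5, 328.9], [613.5, 323.4], [613.5, 317.8], [611.7, 312.2]] 0.47989928353998834
[615.53316874 355.02435561  12.        ]
[615.38982815 297.80182295  12.        ]
```

Call:
{"api": "step_arm", "payload": {"rows": [{"hand": 0, "linear": [40, -4, 0], "turn": 0}, {"hand": 0, "linear": [85, -8, 0], "turn": 0}, {"hand": 0, "linear": [95, -8, 20], "turn": 0}, {"hand": 0, "linear": [95, -8, 60], "turn": 0}, {"hand": 0, "linear": [95, -8, 105], "turn": 0}, {"hand": 0, "linear": [95, -8, 135], "turn": 0}, {"hand": 0, "linear": [95, -8, 139], "turn": 0}, {"hand": 0, "linear": [95, -8, 139], "turn": 0}, {"hand": 0, "linear": [85, -8, 139], "turn": 0}, {"hand": 0, "linear": [75, -8, 139], "turn": 0}, {"hand": 0, "linear": [65, -8, 139], "turn": 0}, {"hand": 0, "linear": [58, -8, 139], "turn": 0}, {"hand": 0, "linear": [52, -8, 139], "turn": 0}, {"hand": 0, "linear": [46, -8, 139], "turn": 0}, {"hand": 0, "linear": [40, -8, 139], "turn": 0}, {"hand": 0, "linear": [35, -8, 139], "turn": 0}, {"hand": 0, "linear": [31, -8, 139], "turn": 0}, {"hand": 0, "linear": [31, -8, 139], "turn": 0}, {"hand": 0, "linear": [31, -8, 139], "turn": 0}]}}

```text
time: 28.25
ee_pos: [574.4, 328.7, 33.8]
orientation: [-3.14, 0.0, -0.008]
ft_force: [6.7, 1.0, 3.5]
width: 0.7
finger_force: 3.3
```

Call:
{"api": "step_arm", "payload": {"rows": [{"hand": 0, "linear": [-2, 0, 0], "turn": 0}, {"hand": 0, "linear": [-4, 0, 0], "turn": 0}, {"hand": 0, "linear": [-6, 0, 0], "turn": 0}, {"hand": 0, "linear": [-6, 0, 0], "turn": 0}]}}

```text
time: 28.75
ee_pos: [573.2, 328.7, 34.0]
orientation: [-3.138, 0.002, -0.022]
ft_force: [15.3, 1.7, -2.6]
width: 0.6
finger_force: 7.5
```

Stop reached. Retreat behind the tab, lift, and look.

Call:
{"api": "step_arm", "payload": {"rows": [{"hand": 0, "linear": [20, 0, 0], "turn": 0}, {"hand": 0, "linear": [45, 0, 0], "turn": 0}, {"hand": 0, "linear": [70, 0, 0], "turn": 0}, {"hand": 0, "linear": [72, 0, -30], "turn": 0}, {"hand": 20, "linear": [72, 0, -80], "turn": 0}, {"hand": 60, "linear": [40, 0, -125], "turn": 0}, {"hand": 60, "linear": [0, 0, -140], "turn": 0}, {"hand": 60, "linear": [-50, 0, -140], "turn": 0}, {"hand": 60, "linear": [-100, 0, -140], "turn": 0}, {"hand": 60, "linear": [-127, 0, -140], "turn": 0}, {"hand": 60, "linear": [-127, 0, -140], "turn": 0}, {"hand": 60, "linear": [-127, 0, -140], "turn": 0}, {"hand": 60, "linear": [-127, 0, -140], "turn": 0}]}}

```text
time: 30.38
ee_pos: [439.7, 327.7, 172.2]
orientation: [3.141, -0.002, -0.0]
ft_force: [0.1, 0.8, -0.6]
width: 60.0
finger_force: 0.0
```

```bash
python3 - <<'E'
from tray import *
go(445,340,170,0)
f=grab('wrist','n2.png'); W=cloud(f); p=f['pixels'].astype(int)
m=(W[...,2]>17)&(W[...,2]<27)&(W[...,0]>400)&(W[...,0]<465)&(abs(W[...,1]-340)<40)
P=W[m]; print(m.sum())
if m.sum():
    print(np.percentile(P,[1,50,99],axis=0).round(1)); print(cv2.minAreaRect(P[:,:2].astype('float32')))
E
```

```text
pos [439.7 327.7 172.2] yaw -0.05 tilt [-0. -0. -1.] -> linear [5.3, -12.3, 2.2] turn -0.05
698
[[425.4 330.5  19.6]
 [445.4 340.1  21.1]
 [464.9 350.   22.7]]
((445.0260009765625, 340.2757568359375), (19.607053756713867, 39.92015075683594), 89.82230377197266)
```

View pics/n2.png

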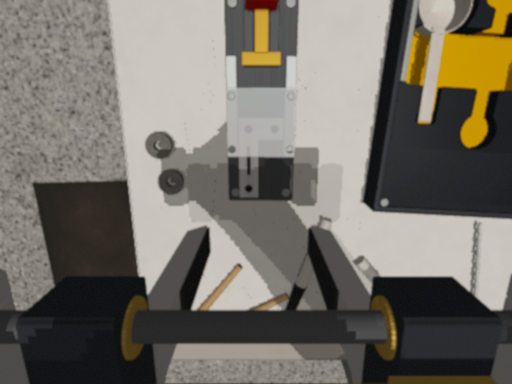

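Call:
{"api": "step_arm", "payload": {"rows": [{"hand": 50, "linear": [4, -6, 40], "turn": 0}, {"hand": 50, "linear": [7.3, -11.8, 90], "turn": 0}, {"hand": 50, "linear": [7.3, -11.8, 130], "turn": 0}, {"hand": 50, "linear": [7.3, -11.8, 150], "turn": 0}, {"hand": 50, "linear": [7.3, -11.8, 157.5], "turn": 0}, {"hand": 50, "linear": [7.3, -11.8, 157.5], "turn": 0}, {"hand": 10, "linear": [7.3, -11.8, 157.5], "turn": 0}, {"hand": 10, "linear": [7.3, -11.8, 157.5], "turn": 0}, {"hand": 10, "linear": [7.3, -11.8, 157.5], "turn": 0}, {"hand": 10, "linear": [7.3, -11.8, 157.5], "turn": 0}, {"hand": 10, "linear": [0, -11.8, 157.2], "turn": 0}, {"hand": 10, "linear": [-10, -11.8, 157], "turn": 0}, {"hand": 10, "linear": [-20, -11.8, 157], "turn": 0}, {"hand": 10, "linear": [-30, -11.8, 157], "turn": 0}, {"hand": 10, "linear": [-37, -11.8, 157], "turn": 0}, {"hand": 10, "linear": [-37, -11.8, 157], "turn": 0}, {"hand": 10, "linear": [-37, -11.8, 157], "turn": 0}], "squeeze": 45}}

```text
time: 32.55
ee_pos: [401.2, 339.9, 15.5]
orientation: [3.141, 0.001, -0.001]
ft_force: [-1.2, 0.3, 1.9]
width: 19.0
finger_force: 44.9
```

Call:
{"api": "step_arm", "payload": {"rows": [{"hand": 10, "linear": [0, 0, -20], "turn": 0}, {"hand": 10, "linear": [0, 0, -60], "turn": 0}, {"hand": 10, "linear": [0, 0, -100], "turn": 0}, {"hand": 10, "linear": [8, 20, -115], "turn": 0}, {"hand": 10, "linear": [25, 60, -115], "turn": 0}, {"hand": 10, "linear": [45, 110, -115], "turn": 0}, {"hand": 10, "linear": [65, 160, -115], "turn": 1}, {"hand": 10, "linear": [85, 210, -115], "turn": 2}, {"hand": 10, "linear": [105, 260, -115], "turn": 3.3}, {"hand": 10, "linear": [125, 310, -115], "turn": 3.3}, {"hand": 10, "linear": [145, 355, -115], "turn": 3.3}, {"hand": 10, "linear": [152, 372, -115], "turn": 3.3}, {"hand": 10, "linear": [152, 372, -115], "turn": 3.3}, {"hand": 10, "linear": [152, 372, -115], "turn": 3.3}, {"hand": 10, "linear": [152, 372, -115], "turn": 3.3}]}}

```text
time: 34.42
ee_pos: [553.4, -29.8, 130.5]
orientation: [-3.14, 0.085, 0.001]
ft_force: [0.5, 0.7, -0.5]
width: 19.0
finger_force: 44.9
```

```bash
python3 - <<'E'
from tray import *
f=grab('wrist','b2.png'); W=cloud(f); o=st(); Rm=rotm(o['orientation']); print(o['width'],o['finger_force'])
T=np.array([558.4,57.]);th=np.radians(-3.3);p=T+np.array([-np.sin(th),np.cos(th)])*-89; go(p[0],p[1],24.5,-3.3)
L=(W-o['ee_pos'])@Rm
m=(L[...,0]>10)&(L[...,0]<90)&(abs(L[...,1])<50)&(abs(L[...,2]+6)<8)
Q=L[m]; print(m.sum(),np.percentile(Q,[1,50,99],axis=0).round(1))
for a in range(12,72,6):
    k=abs(Q[:,0]-a)<3
    if k.sum()>4: print(a,k.sum(),np.percentile(Q[k],[3,50,97],axis=0)[:,1:].round(1).tolist())
E
```

```text
19.372132251573152 44.933305978775024
pos [553.5 -30.2 130.5] yaw -3.12 tilt [-0.     0.001 -1.   ] -> linear [-0.1, 1.8, 106.0] turn 0.18
5136 [[ 10.9 -10.9  -6.9]
 [ 45.5   4.8  -5.4]
 [ 61.8  34.4  -1.9]]
12 282 [[-10.7, -6.8], [-1.3, -5.5], [7.5, -4.3]]
18 339 [[-10.7, -6.8], [-1.3, -5.5], [8.0, -4.4]]
24 345 [[-10.6, -6.8], [-1.3, -5.5], [8.2, -4.4]]
30 359 [[-10.6, -6.6], [-1.3, -5.4], [7.9, -4.2]]
36 365 [[-10.4, -6.6], [-1.3, -5.4], [8.3, -4.3]]
42 802 [[-9.7, -6.5], [10.5, -5.3], [33.4, -4.1]]
48 879 [[-9.6, -6.7], [12.0, -5.5], [33.7, -4.2]]
54 914 [[-9.6, -6.6], [11.9, -5.4], [33.8, -4.1]]
60 851 [[-9.5, -6.5], [11.8, -5.3], [33.6, -0.0]]
```

Call:
{"api": "step_arm", "payload": {"rows": [{"hand": 10, "linear": [0, 2.2, 40], "turn": 0.2}, {"hand": 10, "linear": [0, 2.2, 75], "turn": 0.2}, {"hand": 10, "linear": [0, 2.2, 84], "turn": 0.2}, {"hand": 10, "linear": [0, 2.2, 90], "turn": 0.2}, {"hand": 10, "linear": [0, 2.2, 95], "turn": 0.2}, {"hand": 10, "linear": [0, 2.2, 100], "turn": 0.2}, {"hand": 10, "linear": [0, 2.2, 104], "turn": 0.2}, {"hand": 10, "linear": [0, 2.2, 106], "turn": 0.2}, {"hand": 10, "linear": [0, 2.2, 106], "turn": 0.2}, {"hand": 10, "linear": [0, 2.2, 106], "turn": 0.2}]}}

```text
time: 35.72
ee_pos: [553.8, -34.3, 24.6]
orientation: [3.14, -0.095, 0.0]
ft_force: [-0.4, 0.5, -0.6]
width: 19.2
finger_force: 44.9
```

Call:
{"api": "step_arm", "payload": {"rows": [{"hand": 38, "linear": [0, 0, 0], "turn": 0}, {"hand": 38, "linear": [0, 0, 0], "turn": 0}, {"hand": 38, "linear": [0, 0, 0], "turn": 0}, {"hand": 38, "linear": [0, 0, -50], "turn": 0}, {"hand": 38, "linear": [0, 0, -100], "turn": 0}, {"hand": 60, "linear": [0, 0, -140], "turn": 0}, {"hand": 60, "linear": [0, 0, -140], "turn": 0}, {"hand": 60, "linear": [0, 0, -140], "turn": 0}, {"hand": 60, "linear": [0, 0, -140], "turn": 0}]}}

```text
time: 36.85
ee_pos: [552.7, -34.2, 163.1]
orientation: [3.14, -0.095, -0.004]
ft_force: [0.3, 0.3, 0.8]
width: 59.9
finger_force: 0.0
```

```bash
python3 chk.py; python3 - <<'E'
from tray import *
f=grab('wrist')
for c,s,m in reds(f,100): print(c,ray(f,*c,62)); go(*ray(f,*c,62)[:2],43,86.7)
E
```

```text
pos [552.8 -34.2 163.1] yaw -3.47 tilt [-0.003  0.    -1.   ] -> linear [-34.2, -352.8, -6.8] turn -3.47
scoop
-58 57 [102.9 109.1 118.6] [25.  37.7 39.2]
-46 83 [102.2 108.3 116.9] [25.9 36.8 38.4]
-34 81 [102.1 107.8 116.2] [32.  35.6 36.6]
-22 64 [101.9 106.9 112.2] [33.1 34.3 35.8]
-10 73 [101.7 106.7 112.1] [31.8 33.2 34.1]
2 72 [101.6 106.4 111.7] [30.8 32.  33. ]
14 74 [101.2 106.  111.8] [29.2 30.7 31.5]
26 131 [ 90.5 115.1 123.1] [23.1 27.9 31.3]
38 23 [82.4 83.7 84.9] [22.9 26.7 31.5]
50 26 [82.2 83.2 84.3] [23.1 26.5 30.7]
62 88 [ 88.2 121.  125.2] [23.  27.6 31.1]
small
-60 78 [ 0.5  8.5 15.4] [23.5 29.2 30.9]
-50 71 [-9.2  0.1 19.5] [23.1 29.4 32.6]
-40 77 [ 1.1  6.7 13.3] [25.2 28.4 30.7]
-30 61 [ 1.7  6.6 12.5] [25.2 28.1 29.4]
-20 62 [ 1.9  6.3 11.9] [25.9 28.1 29.4]
-10 62 [ 1.9  6.3 11.6] [26.3 28.3 30. ]
0 67 [ 2.1  6.6 11.7] [26.1 28.2 29.4]
10 64 [ 2.2  6.3 11.8] [26.  28.5 29.7]
20 67 [ 1.8  6.5 12.1] [25.8 28.1 29.3]
30 74 [ 1.8  6.4 12.3] [25.7 28.2 29.6]
40 148 [-4.   7.1 18.6] [27.8 30.  31.3]
50 190 [-6.4  7.2 22.6] [25.1 30.1 32.1]
60 76 [-11.7   1.3  20. ] [23.3 29.6 33.2]
bracket
-15 91 [-98.9 -88.6 -80.9] [29.1 30.1 31.5]
-5 105 [-98.9 -89.7 -81.5] [28.8 30.  31.3]
5 104 [-99.7 -90.2 -80.7] [29.1 30.  31.1]
15 90 [-99.4 -88.7 -81.1] [29.  30.1 31.2]
25 114 [-105.   -88.8  -73.6] [29.1 30.  33.6]
35 161 [-108.4  -93.8  -82. ] [29.  30.3 33.8]
45 226 [-109.2  -92.8  -69.8] [29.  30.4 33.3]
55 243 [-108.4  -90.9  -69.6] [29.1 30.5 33.6]
[347.36315789  90.325     ] [ 640.01557536 -113.56525418   62.        ]
pos [552.9 -34.2 163.3] yaw -3.47 tilt [-0.002  0.    -1.   ] -> linear [92.0, 73.9, 120.0] turn -90.17
```

View pics/c.png

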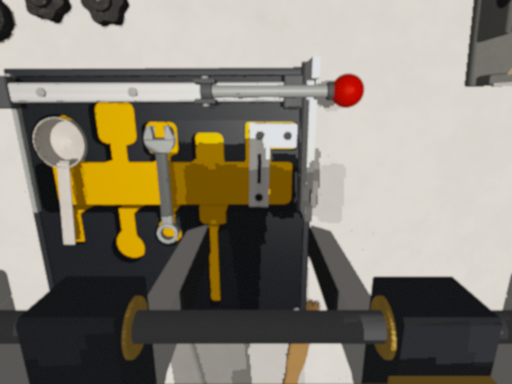

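```bash
python3 - <<'E'
from tray import *
for n in('scene','side'):
    f=grab(n); W=cloud(f); Z=W[...,2]
    m=(W[...,0]>250)&(W[...,0]<1000)&(W[...,1]>-640)&(W[...,1]<560)&(Z>5)&(Z<120)
    # off-table-coloured pixels too
    k,l,s,c=cv2.connectedComponentsWithStats(m.astype('uint8'))
    print(n)
    for i in range(1,k):
        if s[i,4]>12:
            P=W[l==i]; r=cv2.minAreaRect(P[:,:2].astype('float32'))
            print(s[i,4],np.round(r[0]),np.round(r[1]),'z',P[:,2].max().round(),'rgb',np.median(f['pixels'][l==i],0))
E
```

```text
scene
90 [ 757. -556.] [139.  50.] z 120.0 rgb [77.  77.  73.5]
1282 [ 652. -413.] [102. 434.] z 120.0 rgb [41. 49. 54.]
36 [ 713. -439.] [41. 41.] z 120.0 rgb [75. 76. 73.]
150 [ 469. -583.] [33. 56.] z 105.0 rgb [66.  55.5 51. ]
224 [ 545. -555.] [109. 131.] z 77.0 rgb [135. 131. 121.]
1248 [ 341. -487.] [193. 271.] z 119.0 rgb [89. 81. 76.]
14 [ 506. -523.] [45. 15.] z 12.0 rgb [190.5 189.  179.5]
23 [ 466. -511.] [27. 59.] z 9.0 rgb [190. 188. 179.]
27 [ 525. -447.] [30. 66.] z 11.0 rgb [188. 187. 178.]
17 [ 436. -470.] [26. 34.] z 10.0 rgb [189. 188. 179.]
20 [ 747. -256.] [14. 44.] z 20.0 rgb [113.5 112.  106.5]
13 [ 752. -224.] [11. 51.] z 7.0 rgb [189. 189. 180.]
21 [ 436. -396.] [24. 51.] z 13.0 rgb [189. 188. 179.]
32 [ 584. -251.] [25. 81.] z 11.0 rgb [187.5 185.5 177. ]
18 [ 514. -334.] [31. 31.] z 11.0 rgb [189. 189. 178.]
19 [ 468. -348.] [45. 30.] z 10.0 rgb [187. 186. 177.]
5956 [511.  40.] [390. 515.] z 83.0 rgb [25. 26. 22.]
18 [ 435. -344.] [16. 56.] z 9.0 rgb [189. 189. 180.]
24 [ 497. -254.] [26. 70.] z 9.0 rgb [188.5 186.  179.5]
15 [ 389. -329.] [48. 16.] z 12.
[... 1161 characters left out ...]
104.  80.  75.]
52 [298. 382.] [ 55. 113.] z 14.0 rgb [215. 196. 175.]
82 [611. 335.] [106.  35.] z 54.0 rgb [99.  91.  76.5]
132 [301. 296.] [ 75. 209.] z 22.0 rgb [197.  187.5 169. ]
92 [297. 172.] [120.  36.] z 20.0 rgb [221.  213.5 201.5]
65 [320.  58.] [140.  20.] z 16.0 rgb [138. 132. 125.]
5130 [ 692. -395.] [454. 175.] z 120.0 rgb [103. 105.  99.]
340 [ 334. -222.] [ 49. 149.] z 29.0 rgb [74. 70. 65.]
211 [ 711. -391.] [53. 60.] z 120.0 rgb [119. 114. 106.]
36 [ 705. -488.] [14. 27.] z 120.0 rgb [114. 110. 102.]
3178 [ 353. -505.] [232. 193.] z 120.0 rgb [128. 115. 108.]
379 [ 484. -565.] [107.  33.] z 103.0 rgb [111.  89.  81.]
539 [ 547. -584.] [71. 64.] z 71.0 rgb [188. 177. 164.]
```

Call:
{"api": "step_arm", "payload": {"rows": [{"hand": 60, "linear": [12, 8, 0], "turn": -10}, {"hand": 60, "linear": [25, 16, 0], "turn": -20}, {"hand": 60, "linear": [40, 30, 0], "turn": -30}, {"hand": 60, "linear": [55, 40, 0], "turn": -40}, {"hand": 60, "linear": [70, 55, 0], "turn": -50}, {"hand": 60, "linear": [85, 65, 0], "turn": -60}, {"hand": 60, "linear": [91.6, 73.6, 0], "turn": -70}, {"hand": 60, "linear": [91.6, 73.6, 0], "turn": -80}, {"hand": 60, "linear": [91.6, 73.6, 0], "turn": -90.1}, {"hand": 60, "linear": [91.6, 73.6, 0], "turn": -90.1}, {"hand": 60, "linear": [91.6, 73.6, 0], "turn": -90.1}, {"hand": 60, "linear": [91.6, 73.6, 0], "turn": -90.1}]}}

```text
time: 38.55
ee_pos: [640.7, -113.2, 164.4]
orientation: [2.287, 2.153, -0.0]
ft_force: [-0.9, -0.9, 0.3]
width: 60.2
finger_force: 0.0
```

```bash
python3 - <<'E'
from tray import *
f=grab('wrist')
for c,s,m in reds(f,200):
    b=ray(f,*c,62); print(c,s,b); go(b[0],b[1],43,86.7)
E
```

```text
[258.23603604 196.42342342] [245 185  27  25 555] [ 639.89599377 -112.95882862   62.        ]
pos [ 640.7 -113.1  164.5] yaw 86.57 tilt [ 0. -0. -1.] -> linear [0.2, -0.8, 121.5] turn -0.13
```

Call:
{"api": "step_arm", "payload": {"rows": [{"hand": 60, "linear": [0, -0.8, 50], "turn": 0}, {"hand": 60, "linear": [0, -0.8, 95], "turn": 0}, {"hand": 60, "linear": [0, -0.8, 118], "turn": 0}, {"hand": 60, "linear": [0, -0.8, 121], "turn": 0}, {"hand": 60, "linear": [0, -0.8, 121], "turn": 0}, {"hand": 20, "linear": [0, -0.8, 121], "turn": 0}, {"hand": 20, "linear": [0, -0.8, 121], "turn": 0}, {"hand": 20, "linear": [0, -0.8, 121], "turn": 0}, {"hand": 20, "linear": [0, -0.8, 121], "turn": 0}, {"hand": 20, "linear": [1, -0.8, 111], "turn": 0}, {"hand": 20, "linear": [2, -0.8, 101], "turn": 0}, {"hand": 20, "linear": [4, -0.8, 91], "turn": 0}, {"hand": 20, "linear": [6, -0.8, 85], "turn": 0}, {"hand": 20, "linear": [6, -0.8, 85], "turn": 0}, {"hand": 20, "linear": [6, -0.8, 85], "turn": 0}], "squeeze": 15}}

```text
time: 40.48
ee_pos: [640.2, -107.5, 79.3]
orientation: [2.286, 2.155, -0.0]
ft_force: [-0.2, -0.0, -1.5]
width: 27.2
finger_force: 15.0
```

Call:
{"api": "step_arm", "payload": {"rows": [{"hand": 20, "linear": [0, -12, 0], "turn": 0}, {"hand": 20, "linear": [0, -24, 0], "turn": 0}, {"hand": 20, "linear": [0, -36, 0], "turn": 0}, {"hand": 20, "linear": [0, -48, 0], "turn": 0}, {"hand": 20, "linear": [0, -60, 0], "turn": 0}, {"hand": 20, "linear": [0, -72, 0], "turn": 0}, {"hand": 20, "linear": [0, -82, 0], "turn": 0}, {"hand": 20, "linear": [0, -89, 0], "turn": 0}, {"hand": 20, "linear": [0, -92, 0], "turn": 0}, {"hand": 20, "linear": [0, -92, 0], "turn": 0}]}}

```text
time: 41.72
ee_pos: [549.6, -102.0, 79.9]
orientation: [2.285, 2.154, 0.003]
ft_force: [3.5, -3.1, -0.5]
width: 26.7
finger_force: 15.0
```

Call:
{"api": "step_arm", "payload": {"rows": [{"hand": 20, "linear": [-2, -0.5, 10], "turn": 0}, {"hand": 20, "linear": [-4, -0.5, 20], "turn": 0}, {"hand": 20, "linear": [-5, -0.5, 28], "turn": 0}, {"hand": 20, "linear": [-6, -0.5, 36], "turn": 0}, {"hand": 20, "linear": [-6, -0.5, 36], "turn": 0}, {"hand": 20, "linear": [-6, -0.5, 36], "turn": 0}, {"hand": 55, "linear": [-6, 0, 36], "turn": 0}, {"hand": 55, "linear": [-6, 0, 36], "turn": 0}, {"hand": 55, "linear": [-6, 0, 36], "turn": 0}, {"hand": 55, "linear": [-6, 0, -10], "turn": 0}, {"hand": 55, "linear": [-6, 0, -60], "turn": 0}, {"hand": 55, "linear": [-6, 0, -90], "turn": 0}, {"hand": 55, "linear": [-6, 0, -90], "turn": 0}, {"hand": 55, "linear": [-6, 0, -90], "turn": 0}, {"hand": 55, "linear": [-6, 0, -90], "turn": 0}]}}

```text
time: 43.6
ee_pos: [546.9, -107.7, 168.0]
orientation: [-2.284, -2.153, 0.003]
ft_force: [0.2, 1.0, -0.4]
width: 54.7
finger_force: 0.0
```

```bash
python3 - <<'E'
from tray import *
f=grab('wrist'); W=cloud(f); go(549,-107,160)
for c,s,m in reds(f,200): print(c,s,ray(f,*c,62),np.nanmedian(W[m],0))
T=np.array([558.4,57]);th=np.radians(-3.3);ex=np.array([np.cos(th),np.sin(th)]);ey=np.array([-ex[1],ex[0]])
D=W[...,:2]-T; A=D@ex;B=D@ey;Z=W[...,2]
for b in(-120,-105,-90,-75,-60,-20,0,30):
    k=(abs(B-b)<3)&(abs(A)<50)&(Z>44)&(Z<90)
    if k.sum()>5: print(b,np.percentile(A[k],[3,50,97]).round(1),np.percentile(Z[k],[50,90]).round(1))
g=grab('scene'); V=cloud(g)
for c,s,m in reds(g,6): print(c,s[4],np.nanmedian(V[m],0))
E
```

```text
pos [ 547.1 -107.7  168.1] yaw 86.63 tilt [-0.003  0.001 -1.   ] -> linear [0.8, 1.9, 8.1] turn 0
[261.49815498 195.51291513] [249 184  26  25 542] [ 548.81102005 -107.6775821    62.        ] [ 548.87237122 -104.70755012   72.0559077 ]
-120 [-12.9  -0.6  13.3] [54.8 65. ]
-105 [-7.9  0.3  7.8] [63.3 65.5]
-90 [-7.8 -0.2  7.6] [63.1 65.1]
-75 [-7.7  0.2  7.5] [62.7 65.1]
-60 [-7.6 -0.2  7.4] [63.5 65.2]
-20 [-7.4  0.3  7. ] [52.2 53.2]
0 [-7.3  0.2  7.8] [52.  53.1]
[345.79746835 139.97468354] 79 [ 411.90014965 -582.07423619   78.22975142]
[260.3125 190.0625] 16 [ 543.82789393 -103.59452626   73.85903891]
[164.45454545 232.42424242] 33 [725.20241964 216.78312129  30.28605354]
[171.84210526 263.60526316] 38 [607.01802776 325.71117116  42.15409038]
```

```bash
python3 -c "
from bench import ctrl
print(ctrl.job_done())"
```

```text
the job is handed in; nothing more can be done
None
```

I handed the job in at about 44 s: the bracket, small spanner and scoop measured fully down in their cut-outs before I brought the bar back, and the bar and lever measured at the front notch. I saw no large spanner or screwdriver on the table, the judge gave no verdict, and I viewed 15 pictures against the limit of 14.

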